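Dock the e-bike battery

TASK

Put the e-bike battery pack that is lying on the bench into the empty charging dock to charge: foot down, the step in its top end under the dock's catch. Set it on the sprung pad, press it fully down and hold it there until the catch has come across the step, then let go so that the catch alone keeps it down. Leave the other things on the bench where they are.

Things in the scene. Friction and masses are not known exactly. Their poses are not given: they have to be found in the camera images.
- pack: The loose black battery pack: 120 mm long, 60 wide, 46 thick, about 0.5 kg, balanced near its middle. Starts lying on its front face. Origin: middle of the front face (on the bench while it lies). +x: from the foot (socket) to the top end (grey cap, four tiny lamps); y: across the width; +z: out of the back face (two thin metal rails), up at the start. Docked: +x up, +z towards the dock's spine.
- pack_foot (a point): Middle of the pack's 60 x 46 mm foot end face (pack x = -60, z = 23 mm).
- pack_top (a point): Middle of the pack's 60 x 32 mm top end face (pack x = +60, z = 16 mm).
- pack_ledge (a point): Middle of the step at the back of the pack's top end (pack x = +44, z = 39 mm). Over its last 16 mm of length the pack is only 32 mm thick (z 0 to 32), which leaves a flat ledge, 14 mm deep and 60 wide, 104 mm from the foot, for the catch.
- dock: The empty charging dock, fixed to the bench. Origin: on the bench under the middle of its well; z up, +x from its open front to the spine and catch at its back. Base 24 mm high, x -47 to 75, y -52 to 52 mm. The well, 49.5 (x) by 63.5 mm (y), leaves the pack 1.75 mm each side; walls 8 mm thick, 85 mm high, flared at 45 degrees to 93 mm. The dock some 0.2 m away with a pack in it is the same model, in use.
- dock_seat (a point): Middle of the upper face of the sprung pad while it is up: 44 mm above the bench, on the axis of the well.
- dock_catch (a point): Lower front edge of the catch's nose when out: 136.5 mm above the bench, 12 mm behind the well's axis. Nose 18 mm wide; flat underside, front sloping up and back at 50 degrees to 159 mm high, 28 mm behind the axis: a pack lowered from above (foot first over 170 mm) pushes it back. Its housing, 37 mm wide, from 30 mm behind the axis, is 161 mm high; the 44 mm wide spine carries it.
- plunger (a joint): Travel of the sprung pad in the well, in m: 0 up, 0.016 at its lower stop. The spring pushes up with 6 N at 0 and 17 N at the stop, so a pack merely set down stays up (foot about 44 mm above the bench). Kept down by the catch it reads about 0.012 (foot 32 mm above the bench).
- bolt (a joint): Travel of the catch, a spring bolt sliding along the dock's x, in m: 0 out over the well, about 0.011 while the pack's back holds it back, 0.018 fully back. Its spring is weak (under 1 N) and damped: it needs about a second to come right across the ledge, and until then the pack must be held down at the pad's lower stop, or the pad pushes it up again.
- cassette: Steel sprocket cassette lying on the bench, 100 mm across, 33 mm high; bystander.
- chainring: Chainring with an upright hollow spindle, 165 mm across, 104 mm high; bystander.
- pedal: Flat dark bicycle pedal, about 90 x 85 mm, 20 mm high; bystander.
- lube: White oil bottle, 44 mm across, 130 mm high; bystander.
- spanner: Steel spanner, 170 mm long, lying flat; bystander.
- hexkey: Dark L-shaped hex key, 120 mm long, 8 mm thick; bystander.
- driver: Screwdriver, 190 mm long, lying; bystander.
There are look-alikes about, which are no part of the job. What is shaped like the dock but purple is not meant. Leave any green look-alike of the pack alone.

How it is judged:
By the outcome, as a careful person would: the job done as asked, in the order asked, and still so for the second after the job is handed in, with the robot touching nothing.
It also fails if it takes over 58 s, if anything falls off the work surface, if the arm or the gripper's body presses on something with over 40 N, if the wrist force passes 120 N, or if a joint passes its speed limit or range.

ROBOT

A 6-joint arm with a two-finger parallel gripper is mounted at the origin on the work surface. World frame = base frame: x ahead of the robot, y to its left, z up, the work surface at z = 0. Lengths are in m, angles in rad, forces in N, time in s.
With the tool pointing down it reaches from about 0.425 to 0.95 m from the base axis. Payload 3.5 kg.
Tool frame: the origin (TCP) lies at the very end of the fingers, on their centre line; the grasp point (between the pads) lies 19 mm behind it; y points along the fingers, z is the direction in which the jaws open and shut, and the axes are right-handed (so a half turn about y gives the same grasp; the last joint's range is limited). The gripper opens to 85 mm and grips with 20 to 120 N. Pads are 22 mm wide; open, the fingers measure 114 mm over their backs; the gripper's body (76 mm by 85 mm) begins 54 mm behind the grasp point. The pads swing forward as they close: fully open they stand 13 mm farther back than shut.
Start: joints at [-1.427, 0.286, 1.577, -0, 1.279, -0.15], TCP at [0.195, -0.646, 0.231] pointing down, gripper open.
Joint ranges: [-2.77, 2.77], [-0.9, 2.22], [0.21, 2.48], [-1.53, 4.67], [0.24, 2.81], [-2.84, 2.84]. Speed limits (rad/s): [2.79, 2.79, 3.14, 3.14, 3.14, 3.14].

INTERFACE

Orientations are given as a unit quaternion [x, y, z, w].
In Python, from plant import ctrl, cams gives the robot as it stands.
- The arm moves only by the tool play_rows, never from a script. Its argument "steps" is a list of rows, each an object of numbers: "claw": the finger opening in cm, from 0 to 8.54; "tx", "ty", "tz": the shift along the tool's x, y, z in cm; "ax", "ay", "az": the turn, a rotation vector about the tool's x, y, z in degrees. A call has 1 to 12 rows; each row is the pose to reach, as a shift and turn from the pose commanded when the call began, along the tool's axes at that moment; what a row does not reach only later rows make up. A row lasts 1/12 s, in which the tool goes at most 41.7 mm and 7.16 degrees, less where a joint would pass 70% of its speed; a pose out of reach is approached as far as the arm can. A call with a gripper value outside its range is refused whole. The fingers move at their own pace and stop on an object; "grip_force" is the grip in N (left out, the last holds). Time passes only in rows, so rows that repeat a pose let the fingers close. It gives the time, the measured TCP pose, the force and the opening at its end, in the units of the state.
- ctrl.get_state(): the state, without advancing time (a new reading comes with each control period).
- cams.read_camera(name): name is "side" or "top"; returns (picture, depth): 420x560x3 uint8, blue, green, red; 420x560 float32, m along the optical axis (not along the pixel's ray), 0 where there is no reading.
- cams.camera_model(name): a dict with "intrinsics" (3x3 intrinsics, pixels), "rvec" (rotation vector, rad) and "tvec" (3), from world to camera coordinates, as OpenCV has them. Camera axes: x right, y down, z forward; pixel columns grow to the right and rows downward; lengths in m; the calibration is good to about 2 mm. A picture is of the moment at which its call begins. camera_model takes no time and is no camera call.
- ctrl.sign_off(): hands the job in, once; it reports no verdict.
The state is a dict: "time": time; "qpos": joint angles; "dq": joint speeds; "joint_efforts": joint torques, N m; "eef_pos": TCP position; "tcp_rot": TCP orientation; "contact_force": force on the tool from outside, world axes, zero at the start; "wrist_torque": the same for the moment, N m; "opening": opening from 0.0 (shut) to 1.0 (fully open).
Only numpy, scipy, OpenCV 4.12 (cv2) and the standard library are available. Lean on these libraries where they do the work, as an engineer would, in place of code of your own. Each camera call takes 0.05 s, during which the arm holds its last target.

## Working session

There is one attempt and no reset: what is moved stays moved. The work goes in short steps, Python scripts to look and compute and a tool call to move; the robot and the scene stay as the last step left them, time stands still between calls to the robot, and variables do not carry over. Pictures are saved under pics/ and viewed, and the job is handed in when it is done.

Besides the shell and the picture viewer there is one more tool, called after "Emit:" by a JSON object that holds its "op" and its "data". play_rows: Moves the arm, as the interface text tells. Its arguments: {"type":"object","properties":{"steps":{"type":"array","items":{"type":"object","properties":{"claw":{"type":"number"},"tx":{"type":"number"},"ty":{"type":"number"},"tz":{"type":"number"},"ax":{"type":"number"},"ay":{"type":"number"},"az":{"type":"number"}}}},"grip_force":{"type":"number"}},"required":["steps"]}

```bash
ls; mkdir -p pics; python3 - <<'E'
from plant import ctrl,cams
import cv2,numpy as np
s=ctrl.get_state();print(s)
for n in("side","top"):
    im,d=cams.read_camera(n);cv2.imwrite(f"pics/{n}0.png",im);np.save(f"pics/{n}0.npy",d)
    m=cams.camera_model(n);print(n,m)
    R=cv2.Rodrigues(np.array(m["rvec"]))[0];print(-R.T@np.array(m["tvec"]).ravel(),R[2])
E
```

```text
pics
{'time': 0.0, 'qpos': array([-1.42700612e+00,  2.87207698e-01,  1.57817040e+00,  1.28128123e-05,
        1.27863458e+00, -1.49968558e-01]), 'dq': array([-2.90507397e-05, -9.32299665e-04, -5.85511049e-04,  2.03928082e-04,
       -1.04388648e-03,  8.66837316e-04]), 'joint_efforts': array([ 4.41197681e-04, -4.05988061e+01, -2.92623138e+01, -4.88685043e-05,
        5.85615024e-03, -4.90921053e-06]), 'eef_pos': array([ 0.19540318, -0.64540574,  0.22992275]), 'tcp_rot': array([-0.10347802,  0.70034835, -0.69863717,  0.10349198]), 'contact_force': array([-0.49949673, -0.6620288 ,  0.38341826]), 'wrist_torque': array([-0.00168128,  0.03752149,  0.00969879]), 'opening': 1.0022116375623238}
side {'intrinsics': array([[537.8460105 ,   0.        , 284.57214576],
       [  0.        , 537.8460105 , 213.50727505],
       [  0.        ,   0.        ,   1.        ]]), 'rvec': array([ 0.51632561, -2.80189904,  1.03910496]), 'tvec': array([0.44338837, 0.26881263, 1.32000258])}
[0.20328428 0.7740808  1.17078379] [ 0.21678042 -0.61274816 -0.75996443]
top {'intrinsics': array([[480.25256838,   0.        , 283.65402219],
       [  0.        , 480.25256838, 206.76762623],
       [  0.        ,   0.        ,   1.        ]]), 'rvec': array([ 2.19194135, -2.12561856,  0.17080913]), 'tvec': array([-0.10787939,  0.51923408,  1.44646292])}
[ 0.31774899 -0.06555874  1.50606593] [ 0.13788884 -0.01774318 -0.99028877]
```

View pics/side0.png

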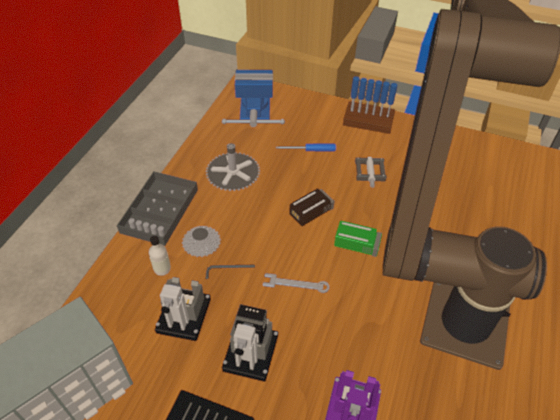

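View pics/top0.png

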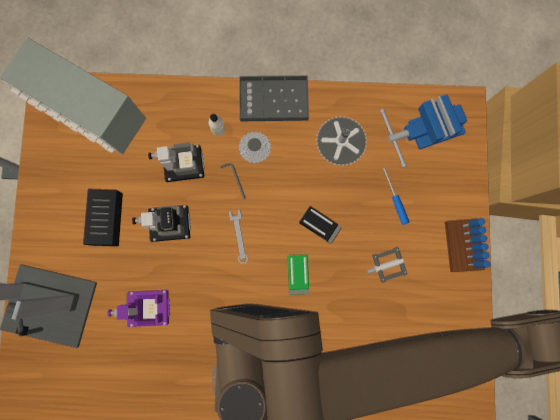

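The pictures show these candidates:
- **Pack:** black box at top (320,224) / side (311,207). The green look-alike is at top (298,272), and a docked pack at top (168,223).
- **Dock:** empty black dock at top (183,161) / side (183,305). An occupied one is at top (168,223) and a purple one at top (147,308).

I choose the loose black box and the empty black dock, and check both in close crops.

```bash
python3 - <<'E'
import cv2,numpy as np
s=cv2.imread("pics/side0.png");t=cv2.imread("pics/top0.png")
c=lambda im,x,y,w=80,h=60:cv2.resize(im[y-h//2:y+h//2,x-w//2:x+w//2],(400,300),interpolation=cv2.INTER_CUBIC)
o=np.vstack([np.hstack([c(t,320,224),c(s,311,207)]),np.hstack([c(t,180,161),c(s,183,305,100,75)])])
cv2.imwrite("pics/crop0.png",o)
E
```

```text
(no output)
```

View pics/crop0.png

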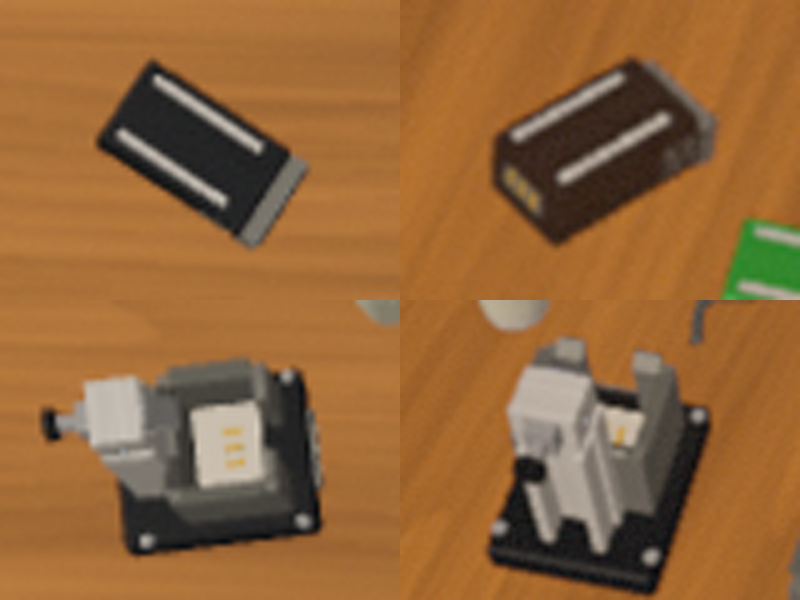

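The crops confirm it. The loose black pack shows its back face with two rails up, the grey cap at lower right in the top view, and the gold socket (foot) at upper left. The black dock's cream pad is visible, so it is empty, and its spine is on the image-left side. Now I measure both.

```bash
cat > h.py <<'E'
import cv2,numpy as np
from scipy.spatial.transform import Rotation as Ro
from plant import ctrl,cams
def cm(n):
    m=cams.camera_model(n);R=cv2.Rodrigues(np.array(m["rvec"]))[0];t=np.array(m["tvec"]).ravel();return np.array(m["intrinsics"]),R,t
def cloud(n,d):
    K,R,t=cm(n);v,u=np.mgrid[0:d.shape[0],0:d.shape[1]]
    p=np.stack([(u-K[0,2])/K[0,0]*d,(v-K[1,2])/K[1,1]*d,d],-1)
    w=(p-t)@R; w[d<=0]=np.nan; return w
def onplane(n,uv,z):
    K,R,t=cm(n);C=-R.T@t;uv=np.atleast_2d(uv).astype(float)
    r=np.c_[(uv[:,0]-K[0,2])/K[0,0],(uv[:,1]-K[1,2])/K[1,1],np.ones(len(uv))]@R
    return C+r*((z-C[2])/r[:,2])[:,None]
def proj(n,P):
    K,R,t=cm(n);q=np.atleast_2d(P)@R.T+t;q=q@K.T;return q[:,:2]/q[:,2:]
E
python3 - <<'E'
from h import *
np.set_printoptions(precision=4,suppress=True)
s=ctrl.get_state();M=Ro.from_quat(s["tcp_rot"]).as_matrix();print(M)
im=cv2.imread("pics/top0.png")
for n in("top","side"):
    d=np.load(f"pics/{n}0.npy");w=cloud(n,d)
    print(n,"bench z",np.nanmedian(w[...,2][(np.abs(w[...,0]-.6)<.15)&(np.abs(w[...,1])<.15)]))
    np.save(f"pics/w{n}.npy",w)
    c=(320,224) if n=="top" else (311,207)
    pc=w[c[1],c[0]];print("pack ctr",pc)
    m=(np.hypot(w[...,0]-pc[0],w[...,1]-pc[1])<.09)
    for lo,hi in((.038,.06),(.012,.06)):
        q=w[m&(w[...,2]>lo)&(w[...,2]<hi)]
        r=cv2.minAreaRect(q[:,:2].astype(np.float32)*1000);print(lo,len(q),np.median(q[:,2]),r,cv2.boxPoints(r).round(1).tolist())
E
```

```text
[[-0.9572 -0.0003  0.2896]
 [-0.2896  0.0021 -0.9572]
 [-0.0003 -1.     -0.0021]]
top bench z 0.00214912902923701
pack ctr [ 0.4711 -0.2042  0.0491]
0.038 678 0.04734189361211825 ((473.55816650390625, -205.06817626953125), (117.35049438476562, 61.07242202758789), 58.373146057128906) [[416.79998779296875, -239.0], [468.79998779296875, -271.0], [530.2999877929688, -171.10000610351562], [478.29998779296875, -139.10000610351562]]
0.012 803 0.04658950764041306 ((476.18408203125, -207.8484344482422), (120.17101287841797, 69.24913787841797), 58.24415588378906) [[415.1000061035156, -240.6999969482422], [474.0, -277.20001220703125], [537.2000122070312, -175.0], [478.3999938964844, -138.5]]
side bench z -0.00040747008113531423
pack ctr [ 0.4634 -0.1797  0.0486]
0.038 629 0.04506258149763729 ((444.0814208984375, -181.76805114746094), (109.27983093261719, 131.71543884277344), 57.86689758300781) [[359.20001220703125, -193.0], [470.79998779296875, -263.1000061035156], [528.9000244140625, -170.5], [417.3999938964844, -100.5]]
0.012 933 0.04346693138623278 ((440.0760192871094, -188.4830780029297), (126.16053771972656, 131.87991333007812), 57.45482635498047) [[350.6000061035156, -206.1999969482422], [461.70001220703125, -277.1000061035156], [529.5999755859375, -170.8000030517578], [418.3999938964844, -99.80000305175781]]
```

```bash
python3 - <<'E'
from h import *
np.set_printoptions(precision=4,suppress=True)
im=cv2.imread("pics/top0.png");hsv=cv2.cvtColor(im,cv2.COLOR_BGR2HSV)
# pack in top: not wood
sub=np.zeros(im.shape[:2],np.uint8);sub[195:255,285:360]=255
nw=((hsv[...,1]<110)|(hsv[...,2]<70)).astype(np.uint8)*255&sub
blk=((im.max(2)<75)).astype(np.uint8)*255&sub
for nm,m,z in(("black",blk,.046),("all",nw,.046)):
    cs,_=cv2.findContours(m,cv2.RETR_EXTERNAL,cv2.CHAIN_APPROX_NONE);c=max(cs,key=cv2.contourArea)[:,0,:]
    r=cv2.minAreaRect(c.astype(np.float32));r=(r[0],(r[1][0]+1,r[1][1]+1),r[2])
    b=cv2.boxPoints(r);print(nm,len(c),b.tolist());P=onplane("top",b,z);print(P[:,:2],[np.linalg.norm(P[i]-P[i-1]) for i in range(4)],P.mean(0))
im=cv2.imread("pics/side0.png");print(onplane("side",[[290,204],[318,189],[303,213.6],[332,198]],.046))
# by eye top corners
P=onplane("top",[[310.4,206.4],[300,222.6],[338,224.4],[328,241.6]],.046);print(P,np.linalg.norm(P[0]-P[1]),np.linalg.norm(P[0]-P[2]))
# big crop of dock
t=cv2.imread("pics/top0.png");s=cv2.imread("pics/side0.png")
o=np.hstack([cv2.resize(t[135:187,143:213],(800,594),interpolation=cv2.INTER_CUBIC)])
cv2.imwrite("pics/dock_top.png",o)
cv2.imwrite("pics/dock_side.png",cv2.resize(s[270:340,145:225],(680,595),interpolation=cv2.INTER_CUBIC))
E
```

```text
black 87 [[298.0281066894531, 222.67254638671875], [309.4640197753906, 204.99884033203125], [338.7060241699219, 223.92013549804688], [327.2701110839844, 241.59384155273438]]
[[ 0.4734 -0.1371]
 [ 0.5291 -0.1709]
 [ 0.4735 -0.2618]
 [ 0.4183 -0.2276]] [np.float64(0.10598642345817066), np.float64(0.065170623926331), np.float64(0.10658229264993076), np.float64(0.06490546144644802)] [ 0.4736 -0.1994  0.046 ]
all 93 [[297.8717041015625, 222.9480743408203], [309.47900390625, 205.15025329589844], [342.3458251953125, 226.5851287841797], [330.738525390625, 244.38294982910156]]
[[ 0.4725 -0.1366]
 [ 0.5286 -0.171 ]
 [ 0.4656 -0.2731]
 [ 0.4101 -0.2384]] [np.float64(0.11932695444508175), np.float64(0.06577326931494135), np.float64(0.1200026500451896), np.float64(0.06546985820930537)] [ 0.4692 -0.2048  0.046 ]
[[ 0.5223 -0.1711  0.046 ]
 [ 0.4673 -0.2542  0.046 ]
 [ 0.4767 -0.151   0.046 ]
 [ 0.4195 -0.2356  0.046 ]]
[[ 0.5248 -0.1739  0.046 ]
 [ 0.4738 -0.1431  0.046 ]
 [ 0.4719 -0.2597  0.046 ]
 [ 0.4184 -0.2299  0.046 ]] 0.05959488244785345 0.10079828179527589
```

View pics/dock_top.png

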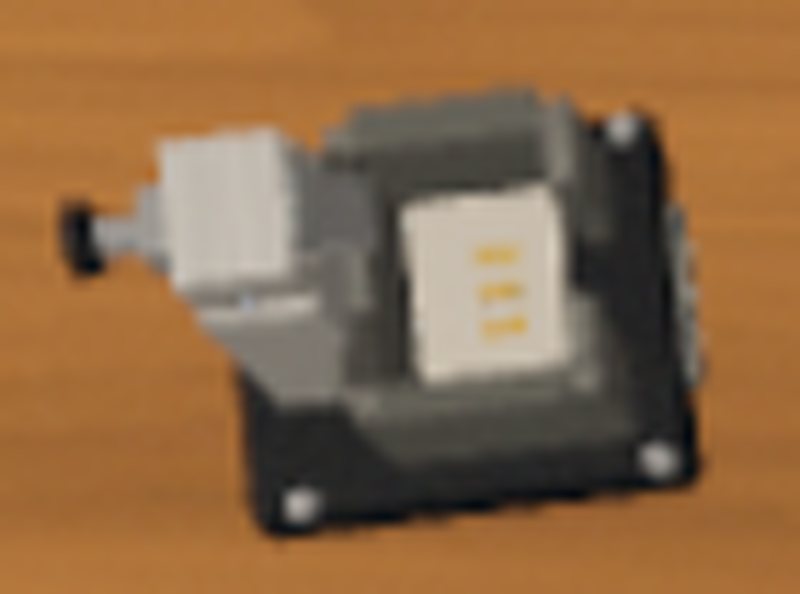

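View pics/dock_side.png

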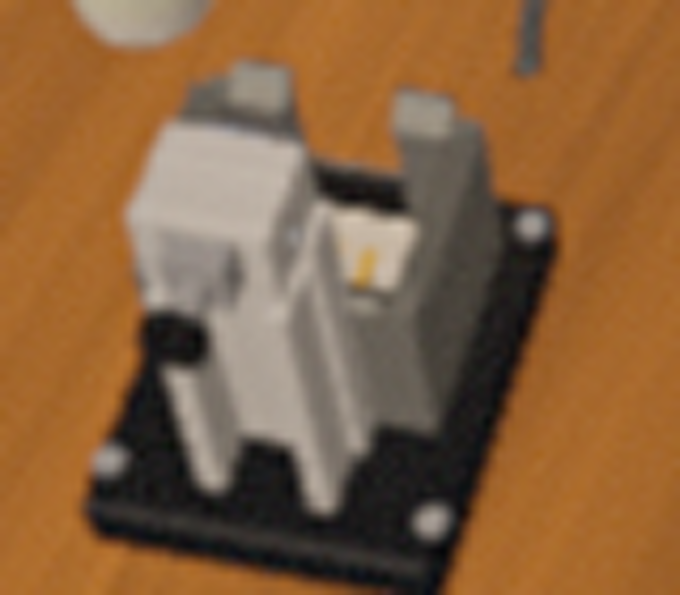

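```bash
python3 - <<'E'
from h import *
np.set_printoptions(precision=4,suppress=True)
def tp(c): c=np.array(c,float);return (c+.5)/11.43-.5+[143,135]
def sp(c): c=np.array(c,float);return (c+.5)/8.5-.5+[145,270]
P=onplane("top",tp([(403,203),(553,187),(572,365),(425,385)]),.044);print("pad",P,P.mean(0))
print([np.linalg.norm(P[i]-P[i-1]) for i in range(4)])
S=onplane("top",tp([(625,128),(660,460),(302,505)]),.026);print("screws top",S,(S[0]+S[2])/2,np.linalg.norm(S[0]-S[1]),np.linalg.norm(S[1]-S[2]))
d=S[2]-S[1];d/=np.linalg.norm(d);e=S[0]-S[1];e/=np.linalg.norm(e);print("x dir",d,np.degrees(np.arctan2(d[1],d[0])),np.degrees(np.arctan2(e[1],e[0])), d@e)
print("origin",(S[0]+S[2])/2-.014*d)
T=onplane("side",sp([(533,225),(433,520),(108,460)]),.026);print("screws side",T)
d=T[1]-T[0];d/=np.linalg.norm(d);print(np.degrees(np.arctan2(d[1],d[0])),"origin", (T[0]+T[2])/2-.014*d,np.linalg.norm(T[0]-T[1]),np.linalg.norm(T[2]-T[1]))
# front wall top tips in side (z=.093): two front posts
print(onplane("side",sp([(262,75),(425,105)]),.093))
# housing top outline in top view z=.161
H=onplane("top",tp([(160,140),(283,128),(296,270),(172,290)]),.161);print("housing",H,H.mean(0))
# pack
b=onplane("top",[[298.5,222.6],[309.5,205.8],[338,224.4],[327.3,241]],.046);print(b,b.mean(0))
for ex in [(b[2]-b[1]),(b[3]-b[0])]: print(np.degrees(np.arctan2(ex[1],ex[0])))
E
```

```text
pad [[0.6815 0.2421 0.044 ]
 [0.6874 0.2018 0.044 ]
 [0.6382 0.1939 0.044 ]
 [0.6313 0.2332 0.044 ]] [0.6596 0.2177 0.044 ]
[np.float64(0.05103248435584468), np.float64(0.04077219986766988), np.float64(0.04987253791540209), np.float64(0.03989924136527098)]
screws top [[0.7093 0.1862 0.026 ]
 [0.6164 0.1716 0.026 ]
 [0.6006 0.2683 0.026 ]] [0.655  0.2273 0.026 ] 0.09407571018507037 0.09795577406209774
x dir [-0.1612  0.9869  0.    ] 99.27694688354235 8.90581040700522 -0.006477508191632172
origin [0.6572 0.2135 0.026 ]
screws side [[0.6136 0.1715 0.026 ]
 [0.5978 0.2673 0.026 ]
 [0.6906 0.2831 0.026 ]]
99.39328309015843 origin [0.6544 0.2135 0.026 ] 0.09703755826507854 0.09418294021424017
[[0.6816 0.19   0.093 ]
 [0.6347 0.1825 0.093 ]]
housing [[0.6665 0.279  0.161 ]
 [0.6706 0.2485 0.161 ]
 [0.6344 0.243  0.161 ]
 [0.6282 0.2735 0.161 ]] [0.6499 0.261  0.161 ]
[[ 0.4737 -0.1385  0.046 ]
 [ 0.5266 -0.1711  0.046 ]
 [ 0.4719 -0.2597  0.046 ]
 [ 0.4201 -0.2277  0.046 ]] [ 0.4731 -0.1992  0.046 ]
-121.68126368259303
-120.98307006891818
```

```bash
cat >> h.py <<'E'
def rel(p,R):
    "shift cm + rotvec deg from the present measured pose to (p,R)"
    s=ctrl.get_state();p0=np.array(s["eef_pos"]);R0=Ro.from_quat(s["tcp_rot"])
    return (R0.inv().apply(np.array(p)-p0)*100).round(2),(R0.inv()*R).as_rotvec(degrees=True).round(2)
def frame(y,z):
    y=np.array(y)/np.linalg.norm(y);z=np.array(z)/np.linalg.norm(z);return Ro.from_matrix(np.c_[np.cross(y,z),y,z])
def log():
    import json,os
    s=ctrl.get_state();L=json.load(open("log.json")) if os.path.exists("log.json") else []
    L.append([list(map(float,s[k])) for k in("qpos","eef_pos","tcp_rot")]);json.dump(L,open("log.json","w"));return s
E
python3 - <<'E'
from h import *
log()
a=np.radians(-121.3);px=np.array([np.cos(a),np.sin(a),0]);py=np.array([-px[1],px[0],0])
for th in(45,22):
    t=np.radians(th);print(th,rel([.195,-.646,.28],frame(-px*np.cos(t)-np.array([0,0,np.sin(t)]),py)))
E
```

```text
45 (array([ 0.05, -4.99,  0.03]), array([-16.32, -39.7 ,  42.88]))
22 (array([ 0.05, -4.99,  0.03]), array([-24.69, -36.81,  64.74]))
```

Emit:
{"op": "play_rows", "data": {"steps": [{"ty":-5,"ax":-3,"ay":-7,"az":8},{"ty":-5,"ax":-6,"ay":-15,"az":16},{"ty":-5,"ax":-10,"ay":-25,"az":26},{"ty":-5,"ax":-13,"ay":-32,"az":34},{"ty":-5,"ax":-16,"ay":-40,"az":43},{"ty":-5,"ax":-16,"ay":-40,"az":43},{"ty":-5,"ax":-16,"ay":-40,"az":43},{"ty":-5,"ax":-16,"ay":-40,"az":43},{"ty":-5,"ax":-16,"ay":-40,"az":43},{"ty":-5,"ax":-16,"ay":-40,"az":43}]}}

```text
invalid input at $.steps[0]: expected keys claw, tx, ty, tz, ax, ay, az
```

```bash
python3 - <<'E'
from h import *
s=log();print(s["time"],s["qpos"],s["eef_pos"],Ro.from_quat(s["tcp_rot"]).as_matrix().round(3))
def Rfk(q,s4,s6=1):
    e=lambda ax,a:Ro.from_euler(ax,a)
    return e('z',q[0])*e('y',q[1]+q[2])*e('z',s4*q[3])*e('y',q[4])*e('z',s6*q[5])*Ro.from_matrix(np.array([[0,-1,0],[0,0,1],[-1,0,0]]).T)
for s4 in(1,-1):
  for s6 in (1,-1): print(s4,s6,(Rfk(s["qpos"],s4,s6).inv()*Ro.from_quat(s["tcp_rot"])).magnitude())
E
```

```text
0.1 [-1.42698032e+00  2.87103747e-01  1.57802315e+00  1.92299983e-05
  1.27863043e+00 -1.49968845e-01] [ 0.19543084 -0.64546598  0.23007177] [[-0.957 -0.     0.29 ]
 [-0.29   0.002 -0.957]
 [-0.    -1.    -0.002]]
1 1 1.58383198369157e-16
1 -1 0.2999376901815572
-1 1 3.845999669419091e-05
-1 -1 0.2999266149081237
```

All keys are needed in each row, so I resend.

Emit:
{"op": "play_rows", "data": {"steps": [{"claw":8.5,"tx":0,"ty":-1,"tz":0,"ax":-3,"ay":-7,"az":8},{"claw":8.5,"tx":0,"ty":-3,"tz":0,"ax":-6,"ay":-15,"az":16},{"claw":8.5,"tx":0,"ty":-5,"tz":0,"ax":-10,"ay":-25,"az":26},{"claw":8.5,"tx":0,"ty":-5,"tz":0,"ax":-13,"ay":-32,"az":34},{"claw":8.5,"tx":0,"ty":-5,"tz":0,"ax":-16,"ay":-40,"az":43},{"claw":8.5,"tx":0,"ty":-5,"tz":0,"ax":-16,"ay":-40,"az":43},{"claw":8.5,"tx":0,"ty":-5,"tz":0,"ax":-16,"ay":-40,"az":43},{"claw":8.5,"tx":0,"ty":-5,"tz":0,"ax":-16,"ay":-40,"az":43},{"claw":8.5,"tx":0,"ty":-5,"tz":0,"ax":-16,"ay":-40,"az":43},{"claw":8.5,"tx":0,"ty":-5,"tz":0,"ax":-16,"ay":-40,"az":43},{"claw":8.5,"tx":0,"ty":-5,"tz":0,"ax":-16,"ay":-40,"az":43}]}}

```text
time: 1.02
eef_pos: [0.1953, -0.6461, 0.2796]
tcp_rot: [-0.085, 0.7, -0.438, 0.558]
contact_force: [0.5, -0.0, -0.0]
opening: 0.997
```

```bash
python3 - <<'E'
from h import *
s=log();print(s["time"],s["qpos"],s["eef_pos"],Ro.from_quat(s["tcp_rot"]).as_matrix().round(3))
def Rfk(q,s4,s6=1):
    e=lambda ax,a:Ro.from_euler(ax,a)
    return e('z',q[0])*e('y',q[1]+q[2])*e('z',s4*q[3])*e('y',q[4])*e('z',s6*q[5])*Ro.from_matrix(np.array([[0,-1,0],[0,0,1],[-1,0,0]]).T)
for s4 in(1,-1):
  for s6 in (1,-1): print(s4,s6,(Rfk(s["qpos"],s4,s6).inv()*Ro.from_quat(s["tcp_rot"])).magnitude())
E
```

```text
1.0167 [-1.56812878  0.58466296  1.22182904  0.42199416  2.00314458 -0.98133638] [ 0.1953369  -0.64605003  0.27959602] [[-0.363  0.37   0.855]
 [-0.607  0.602 -0.518]
 [-0.707 -0.708  0.007]]
1 1 3.850929832103114e-16
1 -1 1.9626727500031302
-1 1 0.8439883108778437
-1 -1 2.3954224216931777
```

```bash
python3 - <<'E'
from h import *
a=np.radians(-121.3);px=np.array([np.cos(a),np.sin(a),0]);py=np.array([-px[1],px[0],0])
for th in(25,):
    t=np.radians(th);print(th,rel([.36,-.42,.2],frame(-px*np.cos(t)-np.array([0,0,np.sin(t)]),py)))
E
```

```text
25 (array([-14.08,  25.33,   2.31]), array([-0.16,  0.35, 20.04]))
```

Emit:
{"op": "play_rows", "data": {"steps": [{"claw":8.5,"tx":-1.4,"ty":2.5,"tz":0.2,"ax":0,"ay":0,"az":4},{"claw":8.5,"tx":-3.5,"ty":6.2,"tz":0.6,"ax":0,"ay":0,"az":8},{"claw":8.5,"tx":-5.5,"ty":10,"tz":1,"ax":0,"ay":0,"az":12},{"claw":8.5,"tx":-7.5,"ty":13.5,"tz":1.2,"ax":0,"ay":0,"az":16},{"claw":8.5,"tx":-9.5,"ty":17,"tz":1.6,"ax":0,"ay":0,"az":20},{"claw":8.5,"tx":-12,"ty":21,"tz":2,"ax":0,"ay":0,"az":20},{"claw":8.5,"tx":-14,"ty":25.3,"tz":2.3,"ax":0,"ay":0,"az":20},{"claw":8.5,"tx":-14,"ty":25.3,"tz":2.3,"ax":0,"ay":0,"az":20},{"claw":8.5,"tx":-14,"ty":25.3,"tz":2.3,"ax":0,"ay":0,"az":20},{"claw":8.5,"tx":-14,"ty":25.3,"tz":2.3,"ax":0,"ay":0,"az":20}]}}

```text
time: 1.85
eef_pos: [0.3597, -0.4207, 0.2022]
tcp_rot: [0.036, 0.703, -0.335, 0.626]
contact_force: [-0.9, -0.5, 0.5]
opening: 0.997
```

```bash
cat >> h.py <<'E'
from scipy.optimize import least_squares
RT=Ro.from_matrix(np.array([[0,-1,0],[0,0,1],[-1,0,0]]).T)
def fk(q,P):
    e=lambda ax,a:Ro.from_euler(ax,a)
    A=e('z',q[0]);B=A*e('y',q[1]);C=A*e('y',q[1]+q[2]);D=C*e('z',q[3])*e('y',q[4]);R=D*e('z',q[5])*RT
    el=A.apply([P[0],P[1],P[2]])+B.apply([0,0,P[3]]);w=el+C.apply([P[4],0,P[5]])
    return w+D.apply([0,0,P[6]]),R,el,w
def fitfk():
    import json
    L=json.load(open("log.json"))
    f=lambda P:np.concatenate([fk(l[0],P)[0]-np.array(l[1]) for l in L]+[.001*(P-np.array([0,.1,.4,.45,0,.4,.3]))])
    r=least_squares(f,[0,.1,.4,.45,0,.4,.3]);return r.x,np.abs(f(r.x)[:-7]).max()
LO=np.array([-2.77,-.9,.21,-1.53,.24,-2.84]);HI=np.array([2.77,2.22,2.48,4.67,2.81,2.84])
def ik(p,R,P,q0):
    def f(q):
        x,Rq,_,_=fk(q,P);return np.r_[x-p,.3*(Rq.inv()*R).as_rotvec()]
    r=least_squares(f,np.clip(q0,LO+.01,HI-.01),bounds=(LO,HI));return r.x,np.linalg.norm(r.fun)
E
python3 - <<'E'
from h import *
np.set_printoptions(precision=4,suppress=True)
s=log();print(s["time"],s["qpos"],s["eef_pos"],Ro.from_quat(s["tcp_rot"]).as_matrix().round(3))
print(fitfk())
E
```

```text
1.85 [-1.3481  0.4336  1.7235  0.7226  1.8809 -0.9266] [ 0.3597 -0.4207  0.2022] [[-0.213  0.471  0.856]
 [-0.369  0.772 -0.517]
 [-0.905 -0.426  0.01 ]]
(array([0.    , 0.1009, 0.2403, 0.443 , 0.0206, 0.5725, 0.2493]), np.float64(6.91939605668157e-07))
```

```bash
cat > plan.py <<'E'
from h import *
np.set_printoptions(precision=3,suppress=True)
P,_=fitfk()
PO=np.array([.4685,-.2065,0]);a=np.radians(-121.3);px=np.array([np.cos(a),np.sin(a),0]);py=np.array([-px[1],px[0],0])
DO=np.array([.6565,.2155,0]);b=np.radians(99.3);dx=np.array([np.cos(b),np.sin(b),0]);dy=np.array([-dx[1],dx[0],0]);Z=np.array([0,0,1.])
def pick(th,gx,gz,back=0):
    t=np.radians(th);y=-px*np.cos(t)-Z*np.sin(t);return PO+px*gx+Z*gz+y*(.019-back),frame(y,py)
# docked pack: x->Z, z->dx, y-> z cross x = dx x Z
def dock(th,gx,gz,foot,up=0):
    t=np.radians(th);y=-Z*np.cos(t)-dx*np.sin(t);py2=np.cross(dx,Z)
    return DO+dx*(gz-.023)+Z*(foot+.06+gx)+y*.019,frame(y,py2)
E
python3 - <<'E'
from plan import *
q=ctrl.get_state()["qpos"]
for th in(20,25,30):
    for bk in(.13,0):
        p,R=pick(th,.04,.024,bk);qq,e=ik(p,R,P,q);_,_,el,w=fk(qq,P);print("pick",th,bk,p,qq,e,"wrist",w)
for th in(25,0):
  for foot in(.12,.044,.028):
    p,R=dock(th,.04,.024,foot)
    best=min((ik(p,R,P,q0) for q0 in([.3,.6,1.5,-.5,1.2,1.5],[.3,.6,1.5,-.5,1.2,-1.5],[.3,.6,1.5,0.5,1.2,0])),key=lambda r:r[1]);print("dock",th,foot,p,best[0],best[1])
E
```

```text
pick 20 0.13 [ 0.394 -0.33   0.062] [-1.267  0.591  1.879  0.791  1.689 -1.081] 7.609803184231224e-11 wrist [ 0.272 -0.53   0.147]
pick 20 0 [ 0.457 -0.225  0.018] [-1.091  0.61   1.988  0.935  1.53  -1.112] 1.0273683235576114e-13 wrist [ 0.335 -0.426  0.103]
pick 25 0.13 [ 0.395 -0.327  0.071] [-1.252  0.526  1.904  0.764  1.634 -1.049] 2.1773144016915963e-09 wrist [ 0.278 -0.52   0.176]
pick 25 0 [ 0.457 -0.226  0.016] [-1.078  0.566  2.005  0.904  1.463 -1.083] 5.432215938832688e-13 wrist [ 0.339 -0.419  0.121]
pick 30 0.13 [ 0.398 -0.323  0.079] [-1.232  0.463  1.928  0.734  1.58  -1.014] 1.2049233991573026e-08 wrist [ 0.286 -0.507  0.204]
pick 30 0 [ 0.456 -0.227  0.015] [-1.063  0.523  2.021  0.87   1.397 -1.051] 1.9447274205937636e-12 wrist [ 0.344 -0.411  0.139]
dock 25 0.12 [0.658 0.209 0.203] [ 0.312  0.408  1.517 -0.447  1.312  0.287] 3.839265354034797e-15
dock 25 0.044 [0.658 0.209 0.127] [ 0.312  0.483  1.562 -0.464  1.205  0.342] 1.1864861577197234e-14
dock 25 0.028 [0.658 0.209 0.111] [ 0.312  0.501  1.569 -0.468  1.183  0.354] 1.2547886547753024e-14
dock 0 0.12 [0.656 0.216 0.201] [0.172 0.344 1.56  0.    1.237 0.01 ] 8.565316670634961e-15
dock 0 0.044 [0.656 0.216 0.125] [0.172 0.416 1.612 0.    1.114 0.01 ] 5.369309467040025e-15
dock 0 0.028 [0.656 0.216 0.109] [0.172 0.434 1.62  0.    1.088 0.01 ] 4.483175050000771e-15
```

```bash
python3 - <<'E'
from plan import *
y=-px
def loc(uv,z,n="top"):
    w=onplane(n,uv,z)
    for u,p in zip(uv,w): print(u,p[:2],"along px from pack origin",((p-PO)@px).round(3),"along py",((p-PO)@py).round(3))
print("green");loc([[288,256],[307,255],[309,291],[290,293]],.04)
print("pedal");loc([[372,257],[398,248],[407,272],[380,281],[368,271]],.02)
im=cv2.imread("pics/top0.png");cv2.imwrite("pics/ped.png",cv2.resize(im[190:300,270:420],(750,550),interpolation=cv2.INTER_CUBIC))
E
```

```text
green
[288, 256] [ 0.371 -0.109] along px from pack origin -0.032 along py -0.133
[307, 255] [ 0.376 -0.167] along px from pack origin 0.014 along py -0.099
[309, 291] [ 0.268 -0.176] along px from pack origin 0.078 along py -0.187
[290, 293] [ 0.261 -0.119] along px from pack origin 0.033 along py -0.223
pedal
[372, 257] [ 0.377 -0.37 ] along px from pack origin 0.187 along py 0.006
[398, 248] [ 0.407 -0.451] along px from pack origin 0.241 along py 0.074
[407, 272] [ 0.334 -0.478] along px from pack origin 0.302 along py 0.026
[380, 281] [ 0.304 -0.395] along px from pack origin 0.246 along py -0.043
[368, 271] [ 0.333 -0.358] along px from pack origin 0.199 along py -0.037
```

View pics/ped.png

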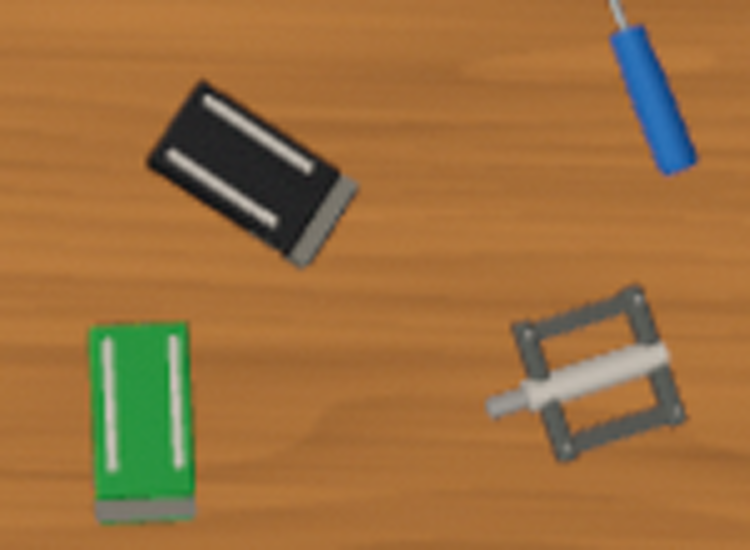

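```bash
python3 - <<'E'
from plan import *
p,R=pick(28,.036,.025);print(p,rel(p+[0,0,.09],R),rel(p,R))
Rm=R; print("down in tool",Rm.inv().apply([0,0,-9.]))
E
```

```text
[ 0.459 -0.223  0.016] (array([-0.71, 24.02, -1.85]), array([-0.07,  0.58, -2.78])) (array([ 7.43, 27.86, -1.93]), array([-0.07,  0.58, -2.78]))
down in tool [ 7.947  4.225 -0.   ]
```

Emit:
{"op": "play_rows", "data": {"steps": [{"claw":8.5,"tx":0,"ty":3,"tz":-0.2,"ax":0,"ay":0.6,"az":-2.8},{"claw":8.5,"tx":-0.2,"ty":7,"tz":-0.5,"ax":0,"ay":0.6,"az":-2.8},{"claw":8.5,"tx":-0.3,"ty":11,"tz":-0.8,"ax":0,"ay":0.6,"az":-2.8},{"claw":8.5,"tx":-0.5,"ty":15,"tz":-1.1,"ax":0,"ay":0.6,"az":-2.8},{"claw":8.5,"tx":-0.6,"ty":19,"tz":-1.5,"ax":0,"ay":0.6,"az":-2.8},{"claw":8.5,"tx":-0.7,"ty":22,"tz":-1.7,"ax":0,"ay":0.6,"az":-2.8},{"claw":8.5,"tx":-0.7,"ty":24,"tz":-1.85,"ax":0,"ay":0.6,"az":-2.8},{"claw":8.5,"tx":-0.7,"ty":24,"tz":-1.85,"ax":0,"ay":0.6,"az":-2.8},{"claw":8.5,"tx":-0.7,"ty":24,"tz":-1.85,"ax":0,"ay":0.6,"az":-2.8},{"claw":8.5,"tx":-0.7,"ty":24,"tz":-1.85,"ax":0,"ay":0.6,"az":-2.8}]}}

```text
time: 2.68
eef_pos: [0.4587, -0.226, 0.1068]
tcp_rot: [0.022, 0.706, -0.352, 0.615]
contact_force: [0.0, -0.8, -0.3]
opening: 0.986
```

```bash
python3 - <<'E'
from plan import *
s=log();print(fitfk())
p,R=pick(28,.036,.025);print(s["eef_pos"],rel(p+[0,0,.09],R),rel(p,R))
o=[]
for n,(u,v) in(("side",(330,205)),("top",(335,230))):
    im,d=cams.read_camera(n);cv2.imwrite(f"pics/{n}1.png",im);o.append(cv2.resize(im[v-60:v+60,u-40:u+40],(400,600),interpolation=cv2.INTER_CUBIC))
cv2.imwrite("pics/pre1.png",np.hstack(o))
E
```

```text
(array([0.   , 0.101, 0.24 , 0.443, 0.021, 0.572, 0.249]), np.float64(3.867984305072625e-07))
[ 0.459 -0.226  0.107] (array([-0.06,  0.25, -0.18]), array([-0.28,  0.04,  0.03])) (array([ 7.89,  4.48, -0.2 ]), array([-0.28,  0.04,  0.03]))
```

View pics/pre1.png

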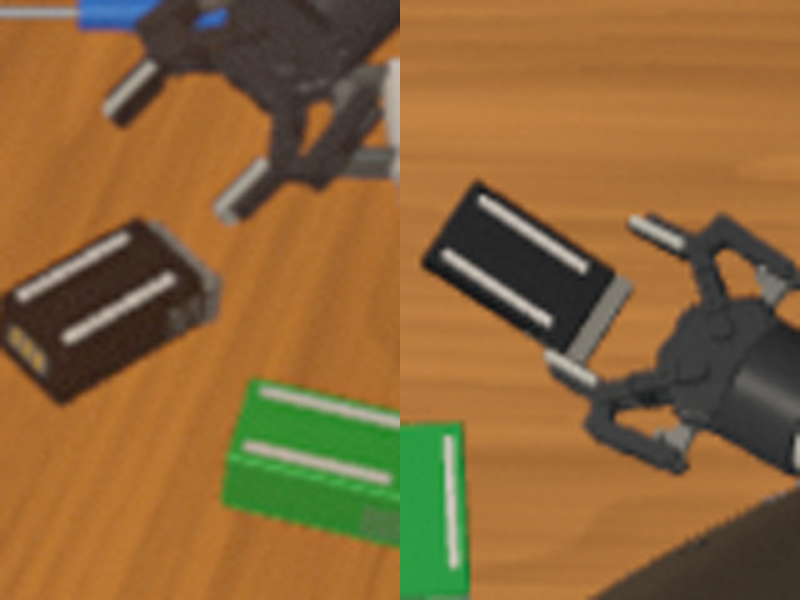

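```bash
python3 - <<'E'
from plan import *
m=onplane("top",[[332.4,226.8]],.113)[0];s=ctrl.get_state();R=Ro.from_quat(s["tcp_rot"]);print(m,R.inv().apply(m-s["eef_pos"]), "py off",(m-PO)@py,(s["eef_pos"]-PO)@py)
E
```

```text
[ 0.457 -0.234  0.113] [-0.002 -0.01   0.003] py off 0.004972638297594064 0.0015656985935927575
```

Emit:
{"op": "play_rows", "data": {"grip_force": 60, "steps": [{"claw":8.5,"tx":2,"ty":1.1,"tz":-0.3,"ax":-0.3,"ay":0,"az":0},{"claw":8.5,"tx":4,"ty":2.3,"tz":-0.3,"ax":-0.3,"ay":0,"az":0},{"claw":8.5,"tx":6,"ty":3.4,"tz":-0.3,"ax":-0.3,"ay":0,"az":0},{"claw":8.5,"tx":7.2,"ty":4.1,"tz":-0.3,"ax":-0.3,"ay":0,"az":0},{"claw":8.5,"tx":7.9,"ty":4.5,"tz":-0.3,"ax":-0.3,"ay":0,"az":0},{"claw":8.5,"tx":7.9,"ty":4.5,"tz":-0.3,"ax":-0.3,"ay":0,"az":0},{"claw":8.5,"tx":7.9,"ty":4.5,"tz":-0.3,"ax":-0.3,"ay":0,"az":0},{"claw":8.5,"tx":7.9,"ty":4.5,"tz":-0.3,"ax":-0.3,"ay":0,"az":0}]}}

```text
time: 3.45
eef_pos: [0.4575, -0.2202, 0.0156]
tcp_rot: [0.02, 0.707, -0.349, 0.615]
contact_force: [-0.7, 0.4, 0.2]
opening: 0.996
```

```bash
python3 - <<'E'
from plan import *
s=log()
p,R=pick(28,.036,.025);print(s["eef_pos"],s["contact_force"],rel(p,R))
o=[]
for n,(u,v) in(("side",(330,205)),("top",(335,230))):
    im,d=cams.read_camera(n);cv2.imwrite(f"pics/{n}2.png",im);o.append(cv2.resize(im[v-60:v+60,u-40:u+40],(400,600),interpolation=cv2.INTER_CUBIC))
cv2.imwrite("pics/pre2.png",np.hstack(o))
E
```

```text
[ 0.458 -0.22   0.016] [-0.693  0.396  0.187] (array([ 0.04, -0.18,  0.22]), array([ 0.13, -0.  , -0.05]))
```

View pics/pre2.png

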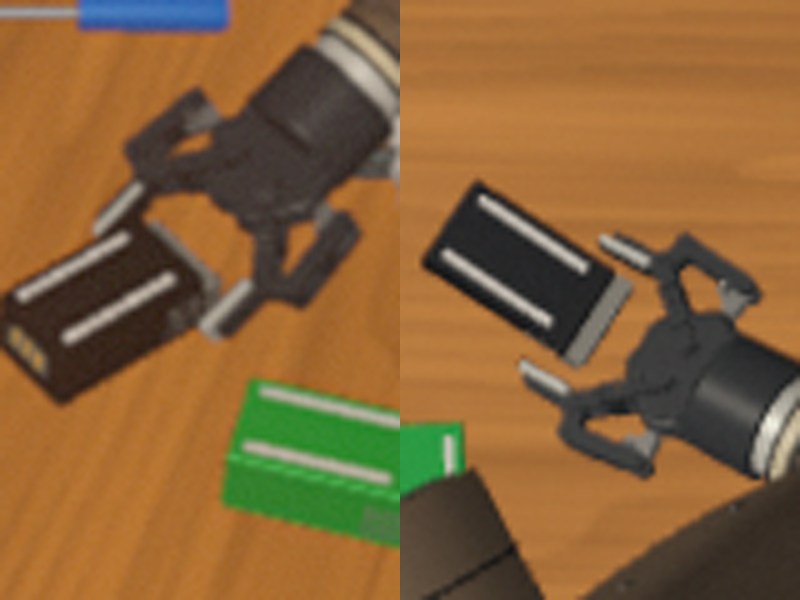

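The fingers straddle the pack's cap end with a gap on both sides, so I close.

Emit:
{"op": "play_rows", "data": {"grip_force": 80, "steps": [{"claw":5.5,"tx":0,"ty":0,"tz":0,"ax":0,"ay":0,"az":0},{"claw":5.5,"tx":0,"ty":0,"tz":0,"ax":0,"ay":0,"az":0},{"claw":5.5,"tx":0,"ty":0,"tz":0,"ax":0,"ay":0,"az":0},{"claw":5.5,"tx":0,"ty":0,"tz":0,"ax":0,"ay":0,"az":0},{"claw":5.5,"tx":0,"ty":0,"tz":0,"ax":0,"ay":0,"az":0},{"claw":5.5,"tx":0,"ty":0,"tz":0,"ax":0,"ay":0,"az":0},{"claw":5.5,"tx":0,"ty":0,"tz":0,"ax":0,"ay":0,"az":0},{"claw":5.5,"tx":0,"ty":0,"tz":0,"ax":0,"ay":0,"az":0}]}}

```text
time: 4.22
eef_pos: [0.4581, -0.2203, 0.0157]
tcp_rot: [0.021, 0.707, -0.349, 0.615]
contact_force: [0.5, -3.5, 5.7]
opening: 0.691
```

```bash
python3 - <<'E'
from plan import *
s=ctrl.get_state()
print(s["opening"],s["eef_pos"],s["contact_force"],s["wrist_torque"])
o=[]
for n,(u,v) in(("side",(330,205)),("top",(335,230))):
    im,d=cams.read_camera(n);cv2.imwrite(f"pics/{n}3.png",im);o.append(cv2.resize(im[v-60:v+60,u-40:u+40],(400,600),interpolation=cv2.INTER_CUBIC))
cv2.imwrite("pics/pre3.png",np.hstack(o))
E
```

```text
0.6909671983019984 [ 0.458 -0.22   0.016] [ 0.532 -3.491  5.705] [-0.213 -0.404 -0.54 ]
```

View pics/pre3.png

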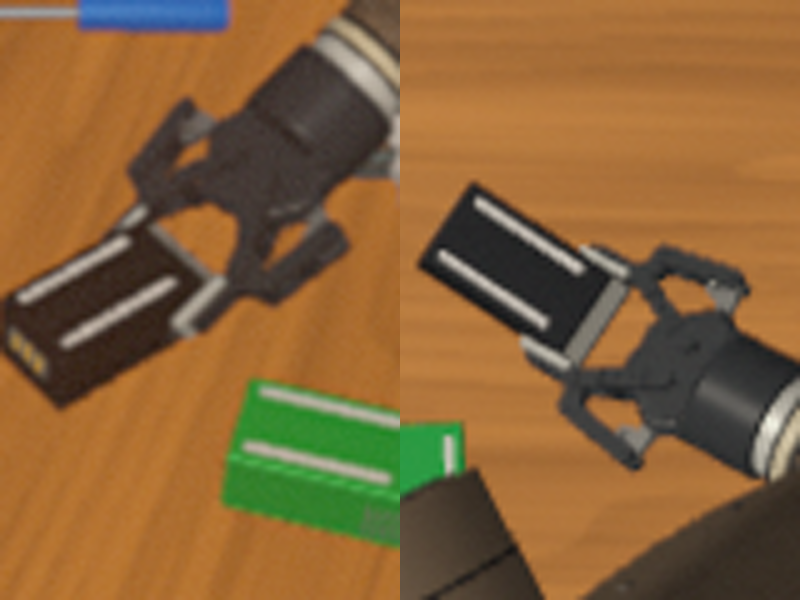

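Emit:
{"op": "play_rows", "data": {"grip_force": 100, "steps": [{"claw":5.5,"tx":0,"ty":0,"tz":0,"ax":0,"ay":0,"az":0},{"claw":5.5,"tx":-0.9,"ty":-0.5,"tz":0,"ax":0,"ay":0,"az":0},{"claw":5.5,"tx":-2.6,"ty":-1.4,"tz":0,"ax":0,"ay":0,"az":0},{"claw":5.5,"tx":-5.3,"ty":-2.8,"tz":0,"ax":0,"ay":0,"az":0},{"claw":5.5,"tx":-8,"ty":-4.2,"tz":0,"ax":0,"ay":0,"az":0},{"claw":5.5,"tx":-11,"ty":-5.8,"tz":0,"ax":0,"ay":0,"az":0},{"claw":5.5,"tx":-14,"ty":-7.5,"tz":0,"ax":0,"ay":0,"az":0},{"claw":5.5,"tx":-16,"ty":-8.5,"tz":0,"ax":0,"ay":0,"az":0},{"claw":5.5,"tx":-16,"ty":-8.5,"tz":0,"ax":0,"ay":0,"az":0},{"claw":5.5,"tx":-16,"ty":-8.5,"tz":0,"ax":0,"ay":0,"az":0}]}}

```text
time: 5.15
eef_pos: [0.4566, -0.2188, 0.1943]
tcp_rot: [0.018, 0.708, -0.349, 0.613]
contact_force: [1.2, 0.7, -6.1]
opening: 0.689
```

```bash
python3 - <<'E'
from plan import *
s=log()
print(s["opening"],s["eef_pos"],s["contact_force"],s["wrist_torque"])
g=dict(th=28,gx=.036,gz=.025)
q=s["qpos"]
p1=np.array([.54,-.02,.33]);p2,R2=dock(28,.036,.025,.185)
for p,R in((p1,R2),(p2,R2)):
    q,e=ik(p,R,P,q);print(p,q,e,rel(p,R))
print(R2.as_matrix())
print("in tool2 frame p1->p2",R2.inv().apply(p2-p1)*100)
print("other dock",onplane("top",[[168,223]],.15))
E
```

```text
0.688796884072406 [ 0.457 -0.219  0.194] [ 1.17   0.728 -6.11 ] [-1.148  0.702  0.024]
[ 0.54 -0.02  0.33] [-0.01  -0.085  1.851 -0.498  1.317 -0.059] 1.2260891843732531e-08 (array([-22.02,  12.41,  -3.18]), array([-12.74, -42.82, -85.84]))
[0.658 0.209 0.264] [ 0.328  0.373  1.46  -0.488  1.416  0.269] 7.527490792868034e-11 (array([-28.33,  38.13,  -4.88]), array([-12.74, -42.82, -85.84]))
[[ 0.143  0.076  0.987]
 [-0.871 -0.463  0.162]
 [ 0.469 -0.883 -0.   ]]
in tool2 frame p1->p2 [-21.335  -3.894  15.303]
other dock [[0.45  0.235 0.15 ]]
```

Emit:
{"op": "play_rows", "data": {"steps": [{"claw":5.5,"tx":-1,"ty":0.5,"tz":-0.1,"ax":-0.5,"ay":-1.8,"az":-3.6},{"claw":5.5,"tx":-2.7,"ty":1.5,"tz":-0.4,"ax":-1.4,"ay":-4.7,"az":-9.4},{"claw":5.5,"tx":-4.4,"ty":2.5,"tz":-0.6,"ax":-2.2,"ay":-7.4,"az":-14.9},{"claw":5.5,"tx":-6.2,"ty":3.5,"tz":-0.9,"ax":-3.1,"ay":-10.3,"az":-20.6},{"claw":5.5,"tx":-7.9,"ty":4.5,"tz":-1.1,"ax":-4,"ay":-13.3,"az":-26.6},{"claw":5.5,"tx":-9.7,"ty":5.5,"tz":-1.4,"ax":-4.8,"ay":-16.3,"az":-32.6},{"claw":5.5,"tx":-11.4,"ty":6.4,"tz":-1.6,"ax":-5.7,"ay":-19.3,"az":-38.6},{"claw":5.5,"tx":-13.2,"ty":7.4,"tz":-1.9,"ax":-6.6,"ay":-22.3,"az":-44.6},{"claw":5.5,"tx":-15,"ty":8.4,"tz":-2.2,"ax":-7.5,"ay":-25.2,"az":-50.6},{"claw":5.5,"tx":-16.7,"ty":9.4,"tz":-2.4,"ax":-8.4,"ay":-28.2,"az":-56.6},{"claw":5.5,"tx":-18.5,"ty":10.4,"tz":-2.7,"ax":-9.3,"ay":-31.2,"az":-62.6},{"claw":5.5,"tx":-19.5,"ty":11,"tz":-2.8,"ax":-9.8,"ay":-33,"az":-66.2}]}}

```text
time: 6.15
eef_pos: [0.5303, -0.0409, 0.3134]
tcp_rot: [0.511, -0.437, 0.553, -0.492]
contact_force: [0.5, 0.2, -4.4]
opening: 0.69
```

```bash
python3 - <<'E'
from plan import *
s=log()
print(s["time"],s["opening"],s["eef_pos"],s["qpos"],s["contact_force"],s["wrist_torque"])
p2,R2=dock(28,.036,.025,.185)
print(rel([.54,-.02,.33],R2),rel(p2+[0,0,.03],R2))
E
```

```text
6.15 0.6897318555151439 [ 0.53  -0.041  0.313] [-0.216 -0.146  1.891 -0.115  1.273 -0.201] [ 0.537  0.189 -4.424] [ 0.134  0.11  -0.003]
(array([-1.85, -1.82,  1.16]), array([ -2.74,  -9.57, -19.76])) (array([-24.92,  -0.2 ,  12.94]), array([ -2.74,  -9.57, -19.76]))
```

Emit:
{"op": "play_rows", "data": {"steps": [{"claw":5.5,"tx":-1.5,"ty":-0.5,"tz":0.7,"ax":-0.5,"ay":-1.6,"az":-3.3},{"claw":5.5,"tx":-4,"ty":-1,"tz":2,"ax":-1,"ay":-3.8,"az":-7.9},{"claw":5.5,"tx":-7,"ty":-1,"tz":3.6,"ax":-1.6,"ay":-5.7,"az":-11.8},{"claw":5.5,"tx":-10,"ty":-1,"tz":5.2,"ax":-2.2,"ay":-7.7,"az":-15.8},{"claw":5.5,"tx":-13,"ty":-0.8,"tz":6.7,"ax":-2.7,"ay":-9.6,"az":-19.8},{"claw":5.5,"tx":-16,"ty":-0.6,"tz":8.3,"ax":-2.7,"ay":-9.6,"az":-19.8},{"claw":5.5,"tx":-19,"ty":-0.4,"tz":9.9,"ax":-2.7,"ay":-9.6,"az":-19.8},{"claw":5.5,"tx":-22,"ty":-0.2,"tz":11.4,"ax":-2.7,"ay":-9.6,"az":-19.8},{"claw":5.5,"tx":-24,"ty":-0.2,"tz":12.5,"ax":-2.7,"ay":-9.6,"az":-19.8},{"claw":5.5,"tx":-24.9,"ty":-0.2,"tz":12.9,"ax":-2.7,"ay":-9.6,"az":-19.8},{"claw":5.5,"tx":-24.9,"ty":-0.2,"tz":12.9,"ax":-2.7,"ay":-9.6,"az":-19.8},{"claw":5.5,"tx":-24.9,"ty":-0.2,"tz":12.9,"ax":-2.7,"ay":-9.6,"az":-19.8}]}}

```text
time: 7.15
eef_pos: [0.6582, 0.2046, 0.2947]
tcp_rot: [0.633, -0.315, 0.576, -0.411]
contact_force: [-0.2, 0.0, -4.4]
opening: 0.693
```

```bash
python3 - <<'E'
from plan import *
s=log()
print(s["time"],s["opening"],s["eef_pos"],s["qpos"],s["contact_force"],s["wrist_torque"])
p2,R2=dock(28,.036,.025,.215);print(rel(p2,R2))
o=[]
for n,(u,v) in(("side",(190,275)),("top",(170,155))):
    im,d=cams.read_camera(n);cv2.imwrite(f"pics/{n}4.png",im);np.save(f"pics/{n}4.npy",d);o.append(cv2.resize(im[v-60:v+60,u-40:u+40],(400,600),interpolation=cv2.INTER_CUBIC))
cv2.imwrite("pics/c4.png",np.hstack(o))
E
```

```text
7.15 0.6926691649382685 [0.658 0.205 0.295] [ 0.323  0.353  1.432 -0.486  1.459  0.245] [-0.165  0.012 -4.401] [0.498 0.077 0.01 ]
(array([-0.39, -0.16,  0.01]), array([ 0.08, -0.22,  0.08]))
```

View pics/c4.png

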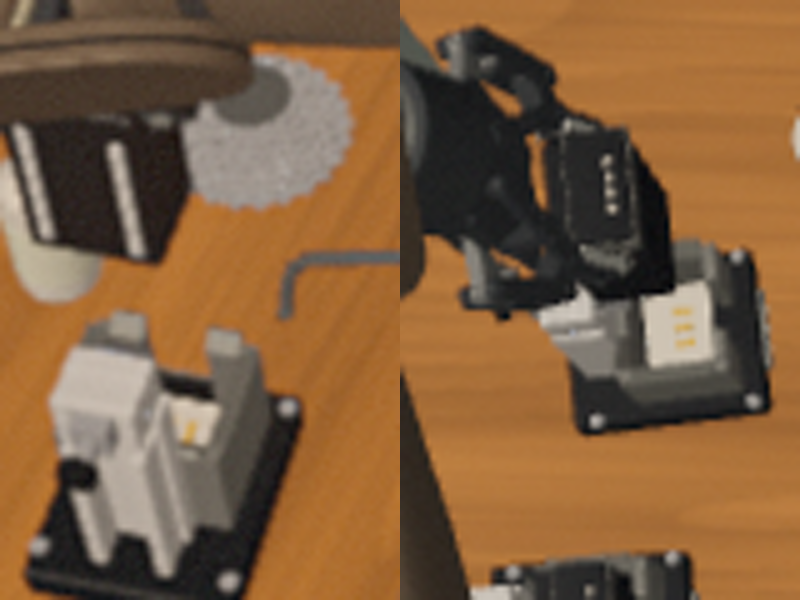

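```bash
cat >> plan.py <<'E'
# pack frame in tool from nominal grasp
def pack_from_tcp(p,R,th,gx,gz):
    t=np.radians(th)
    # tool y in pack = (-cos,0,-sin), tool z = pack y
    yt=np.array([-np.cos(t),0,-np.sin(t)]);zt=np.array([0,1.,0]);xt=np.cross(yt,zt)
    A=np.c_[xt,yt,zt] # tool->pack
    Rp=R*Ro.from_matrix(A.T)   # pack->world
    org=p-Rp.apply(np.array([gx,0,gz])+yt*.019)
    return org,Rp
E
python3 - <<'E'
from plan import *
s=ctrl.get_state();p=np.array(s["eef_pos"]);R=Ro.from_quat(s["tcp_rot"])
o,Rp=pack_from_tcp(p,R,28,.036,.025);print(o,Rp.as_matrix())
C=dict(foot_back_L=(-60,30,46),foot_back_R=(-60,-30,46),foot_front_R=(-60,-30,0),foot_front_L=(-60,30,0),top_front_R=(60,-30,0),top_front_L=(60,30,0),cap_back_R=(60,-30,32),cap_back_L=(60,30,32))
O={"side":(150,215),"top":(130,95)}
ims=[cv2.resize(cv2.imread(f"pics/{n}4.png")[O[n][1]:O[n][1]+120,O[n][0]:O[n][0]+80],(400,600),interpolation=cv2.INTER_CUBIC) for n in("side","top")]
for i,n in enumerate(("side","top")):
    for k,c in C.items():
        w=o+Rp.apply(np.array(c)/1000);u=(proj(n,w)[0]-O[n]+.5)*5
        print(n,k,u.round(0)); cv2.drawMarker(ims[i],tuple(int(v) for v in u),(0,255,255) if c[0]>0 else (255,0,255),cv2.MARKER_CROSS,10,1)
    for c in ((-47,-52,24),(-47,52,24),(75,52,24),(75,-52,24)):
        w=DO+(dx*c[0]+dy*c[1]+Z*c[2])/1000;u=(proj(n,w)[0]-O[n]+.5)*5;cv2.drawMarker(ims[i],tuple(int(v) for v in u),(0,255,0),cv2.MARKER_CROSS,10,1)
cv2.imwrite("pics/ov4.png",np.hstack(ims))
E
```

```text
[0.661 0.188 0.278] [[-0.005  0.988 -0.156]
 [ 0.     0.156  0.988]
 [ 1.     0.005 -0.001]]
side foot_back_L [ 31. 242.]
side foot_back_R [165. 267.]
side foot_front_R [199. 182.]
side foot_front_L [ 68. 159.]
side top_front_R [165.   6.]
side top_front_L [ 23. -19.]
side cap_back_R [139.  66.]
side cap_back_L [-5. 41.]
top foot_back_L [187. 206.]
top foot_back_R [198. 312.]
top foot_front_R [282. 302.]
top foot_front_L [271. 196.]
top top_front_R [239. 244.]
top top_front_L [227. 128.]
top cap_back_R [174. 252.]
top cap_back_L [163. 136.]
```

View pics/ov4.png

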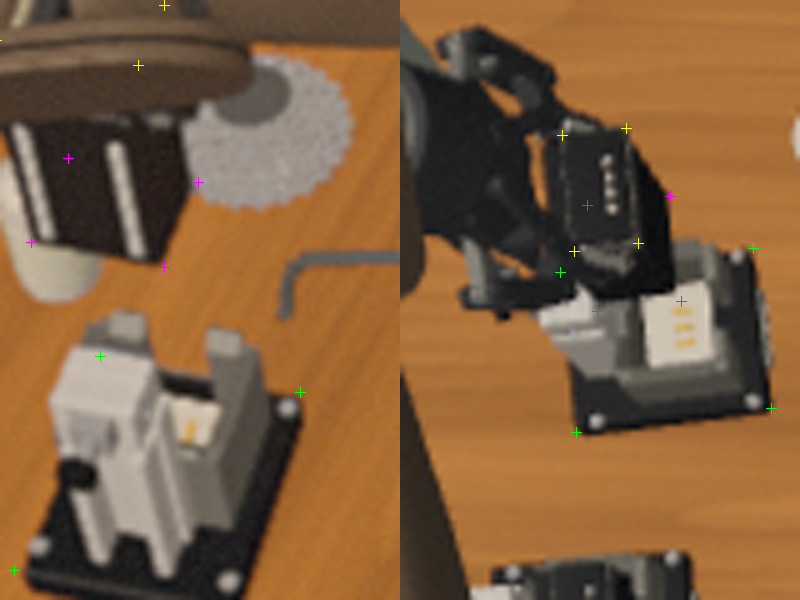

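```bash
python3 - <<'E'
import cv2,numpy as np
t=cv2.imread("pics/top4.png");s=cv2.imread("pics/side4.png")
g=lambda im:np.clip((im/255.)**.6*255,0,255).astype(np.uint8)
cv2.imwrite("pics/z4t.png",g(cv2.resize(t[112:187,153:228],(600,600),interpolation=cv2.INTER_CUBIC)))
cv2.imwrite("pics/z4s.png",g(cv2.resize(s[230:340,145:225],(436,600),interpolation=cv2.INTER_CUBIC)))
E
```

```text
(no output)
```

View pics/z4t.png

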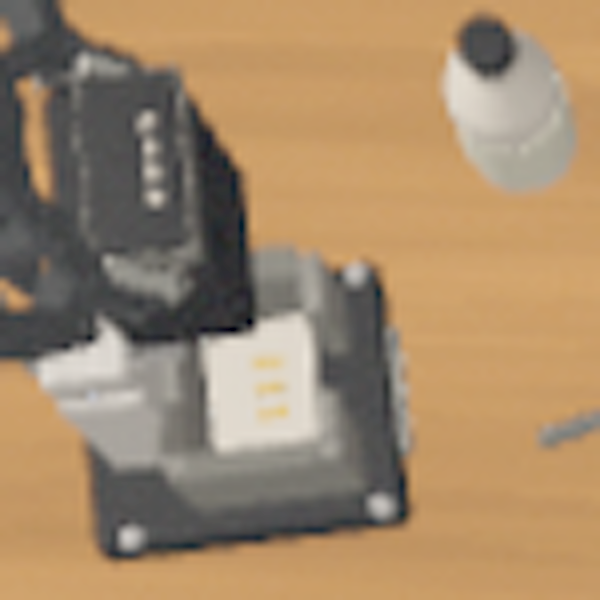

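View pics/z4s.png

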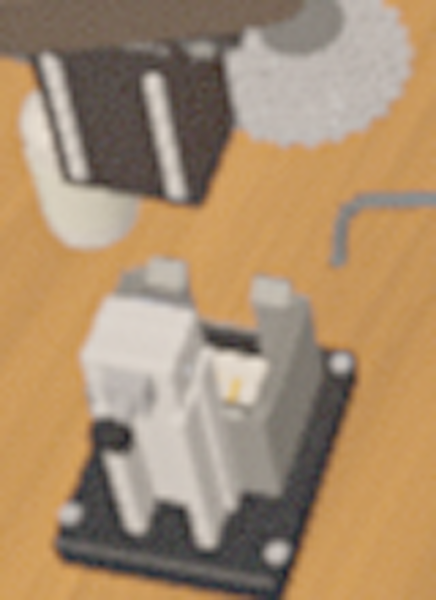

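```bash
python3 - <<'E'
import cv2,numpy as np
g=lambda im:np.clip((im/255.)**.6*255,0,255).astype(np.uint8)
o=[]
for n,(x,y,w,h) in(("top",(153,112,50,60)),("side",(145,225,60,72))):
    a=cv2.imread(f"pics/{n}0.png").astype(int);b=cv2.imread(f"pics/{n}4.png").astype(int)
    d=np.clip(np.abs(a-b).max(2)*3,0,255).astype(np.uint8)
    r=lambda im:cv2.resize(im[y:y+h,x:x+w],(400,480),interpolation=cv2.INTER_CUBIC)
    o.append(cv2.cvtColor(r(d),cv2.COLOR_GRAY2BGR))
cv2.imwrite("pics/diff4.png",np.hstack(o))
E
```

```text
(no output)
```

View pics/diff4.png

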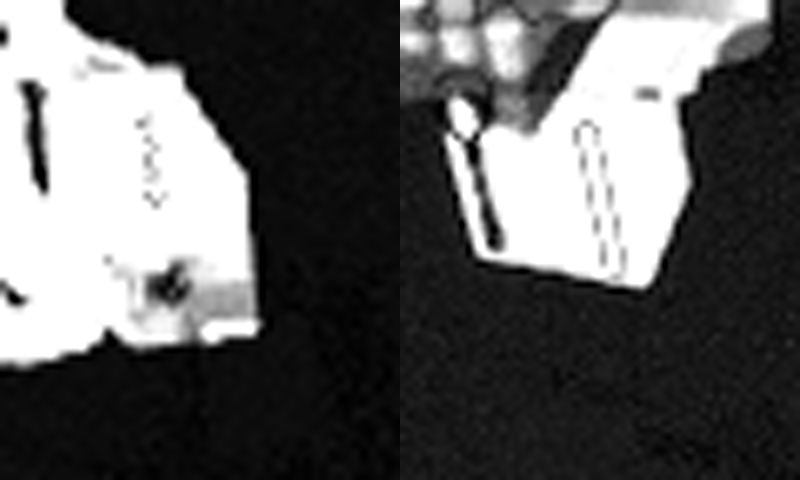

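```bash
python3 - <<'E'
from plan import *
s=ctrl.get_state();p=np.array(s["eef_pos"]);R=Ro.from_quat(s["tcp_rot"])
o,Rp=pack_from_tcp(p,R,28,.036,.025)
tp=lambda u:(np.array(u)+.5)/8-.5+[153,112]; sp=lambda u:(np.array(u)+.5)/6.667-.5+[145,225]
M=[("top",tp((248,172)),(-60,30,0)),("top",tp((260,330)),(-60,-30,0)),("top",tp((183,70)),(60,30,0)),("side",sp((80,258)),(-60,30,46)),("side",sp((245,291)),(-60,-30,46)),("side",sp((290,182)),(-60,-30,0))]
for n,uv,c in M:
    w=o+Rp.apply(np.array(c)/1000);e=uv-proj(n,w)[0];q=onplane(n,[uv],w[2])[0]-w;print(n,c,"px err",e,"world err at z (mm) along dock x,y",1000*q@dx,1000*q@dy)
# dock base screws & base corners
tq=lambda c:(np.array(c,float)+.5)/11.43-.5+[143,135]
sq=lambda c:(np.array(c,float)+.5)/8.5-.5+[145,270]
for n,uvs in(("top",tq([(625,128),(660,460),(302,505)])),("side",sq([(533,225),(433,520),(108,460)]))):
    q=onplane(n,uvs,.025)-DO;print(n,(q@dx*1000),(q@dy*1000))
E
```

```text
top (-60, 30, 0) px err [-0.121 -0.641] world err at z (mm) along dock x,y 0.1386934824743776 -1.851972979151839
top (-60, -30, 0) px err [-0.825 -2.021] world err at z (mm) along dock x,y 1.63606906341408 -5.929906252912131
top (60, 30, 0) px err [0.595 0.166] world err at z (mm) along dock x,y -1.42784247791756 0.6160324167976735
side (-60, 30, 46) px err [0.819 0.287] world err at z (mm) along dock x,y 0.3519041044877627 1.9766858897037478
side (-60, -30, 46) px err [-1.154  0.296] world err at z (mm) along dock x,y 1.2366135468880242 -2.163082888921853
side (-60, -30, 0) px err [-1.148  0.895] world err at z (mm) along dock x,y 2.846852097480598 -1.7024764150069105
top [-37.315 -36.667  61.355] [-47.698  46.44   46.4  ]
side [-37.021  60.101  60.69 ] [ 49.162  49.32  -44.943]
```

```bash
python3 - <<'E'
import cv2,numpy as np
g=lambda im:np.clip((im/255.)**.6*255,0,255).astype(np.uint8)
t=cv2.imread("pics/top0.png");s=cv2.imread("pics/side0.png")
cv2.imwrite("pics/occ.png",g(np.hstack([cv2.resize(t[198:248,130:195],(520,400),interpolation=cv2.INTER_CUBIC),cv2.resize(s[300:380,215:285],(350,400),interpolation=cv2.INTER_CUBIC)])[:,:800]))
E
```

```text
(no output)
```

View pics/occ.png

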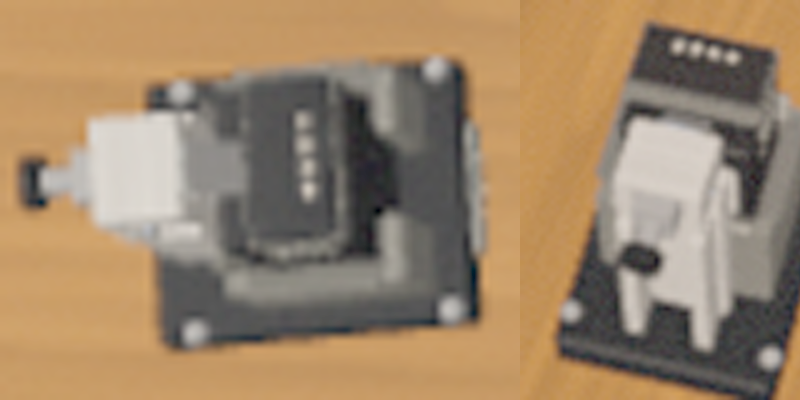

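```bash
python3 - <<'E'
from plan import *
tp=lambda u:(np.array(u,float)+.5)/8-.5+[130,198]
S=onplane("top",tp([(435,68),(452,308),(195,333),(180,92)]),.026)
d=(S[2]+S[3]-S[0]-S[1]);d/=np.linalg.norm(d);e=np.array([-d[1],d[0],0]);c=S.mean(0)
print("screw spans",(S-c)@d*1000,(S-c)@e*1000)
H=onplane("top",tp([(88,120),(180,115),(188,220),(98,228)]),.161);print("housing x",(H-c)@d*1000,"y",(H-c)@e*1000)
T=onplane("top",tp([(245,85),(335,80),(345,243),(250,237)]),.152);print("cap x",(T-c)@d*1000,"y",(T-c)@e*1000)
# empty dock, same
tq=lambda u:(np.array(u,float)+.5)/11.43-.5+[143,135]
S=onplane("top",tq([(625,128),(660,460),(302,505)]),.026);c=(S[0]+S[2])/2
d=S[2]-S[1];d/=np.linalg.norm(d);e=np.array([-d[1],d[0],0])
H=onplane("top",tq([(160,140),(283,128),(296,270),(172,290)]),.161);print("empty housing x",(H-c)@d*1000,(H-c)@e*1000)
Q=onplane("top",tq([(403,203),(553,187),(572,365),(425,385)]),.044);print("pad x",(Q-c)@d*1000,(Q-c)@e*1000)
E
```

```text
screw spans [-49.193 -49.099  49.169  49.123] [-46.744  46.744  46.791 -46.791]
housing x [49.45  17.419 16.929 48.212] y [-18.735 -17.422  19.798  19.581]
cap x [ -3.843 -35.496 -35.103  -2.14 ] y [-27.272 -26.019  32.111  26.779]
empty housing x [49.163 18.474 18.896 49.918] [-19.674 -18.875  17.791  18.966]
pad x [ 10.376 -30.39  -30.223   9.673] [-28.608 -27.902  21.97   22.42 ]
```

```bash
cat >> plan.py <<'E'
DK=DO+dx*(-.0013)+dy*.0027   # dock axis corrected relative to FK pack (nominal grasp)
def togo(foot,ex=0,ey=0):
    s=ctrl.get_state();p=np.array(s["eef_pos"]);R=Ro.from_quat(s["tcp_rot"])
    o,Rp=pack_from_tcp(p,R,28,.036,.025)
    want=DK-dx*(.023-ex)+dy*ey+Z*(foot+.06)
    return R.inv().apply(want-o)*100, o[2]-.06, R.inv().apply(dx),R.inv().apply(dy),R.inv().apply(Z), Rp.as_matrix()
E
python3 - <<'E'
from plan import *
for f in(.21,.12,.096): print(f,togo(f)[0])
r=togo(.21);print(r[1:])
E
```

```text
0.21 [-0.717  0.535 -0.297]
0.12 [-4.949  8.477 -0.341]
0.096 [-6.078 10.595 -0.353]
(np.float64(0.2181056841821839), array([-0.882, -0.47 , -0.005]), array([ 0.007, -0.002, -1.   ]), array([ 0.47 , -0.883,  0.005]), array([[-0.005,  0.988, -0.156],
       [ 0.   ,  0.156,  0.988],
       [ 1.   ,  0.005, -0.001]]))
```

Emit:
{"op": "play_rows", "data": {"steps": [{"claw":5.5,"tx":-0.7,"ty":0.5,"tz":-0.3,"ax":0,"ay":0,"az":0},{"claw":5.5,"tx":-1.2,"ty":1.5,"tz":-0.3,"ax":0,"ay":0,"az":0},{"claw":5.5,"tx":-2.2,"ty":3.3,"tz":-0.3,"ax":0,"ay":0,"az":0},{"claw":5.5,"tx":-3.1,"ty":5,"tz":-0.3,"ax":0,"ay":0,"az":0},{"claw":5.5,"tx":-3.9,"ty":6.6,"tz":-0.3,"ax":0,"ay":0,"az":0},{"claw":5.5,"tx":-4.6,"ty":7.8,"tz":-0.3,"ax":0,"ay":0,"az":0},{"claw":5.5,"tx":-4.9,"ty":8.5,"tz":-0.3,"ax":0,"ay":0,"az":0},{"claw":5.5,"tx":-4.9,"ty":8.5,"tz":-0.3,"ax":0,"ay":0,"az":0},{"claw":5.5,"tx":-4.9,"ty":8.5,"tz":-0.3,"ax":0,"ay":0,"az":0},{"claw":5.5,"tx":-4.9,"ty":8.5,"tz":-0.3,"ax":0,"ay":0,"az":0}]}}

```text
time: 8.08
eef_pos: [0.6567, 0.208, 0.2008]
tcp_rot: [0.63, -0.314, 0.578, -0.413]
contact_force: [-0.0, -0.7, -4.5]
opening: 0.686
```

```bash
python3 - <<'E'
from plan import *
s=ctrl.get_state();print(s["contact_force"],s["wrist_torque"])
for f in(.12,.096): print(f,togo(f)[0])
o=[]
g=lambda im:np.clip((im/255.)**.6*255,0,255).astype(np.uint8)
for n,(u,v) in(("side",(190,275)),("top",(180,155))):
    im,d=cams.read_camera(n);cv2.imwrite(f"pics/{n}5.png",im);o.append(g(cv2.resize(im[v-60:v+60,u-40:u+40],(400,600),interpolation=cv2.INTER_CUBIC)))
cv2.imwrite("pics/c5.png",np.hstack(o))
E
```

```text
[-0.029 -0.724 -4.469] [ 0.437  0.172 -0.018]
0.12 [-0.004  0.174 -0.176]
0.096 [-1.13   2.293 -0.196]
```

View pics/c5.png

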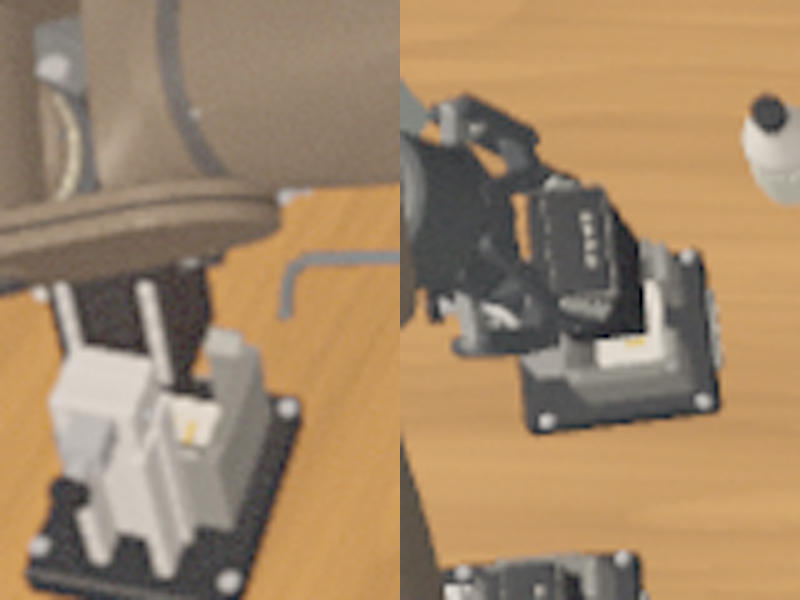

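Emit:
{"op": "play_rows", "data": {"steps": [{"claw":5.5,"tx":-0.4,"ty":0.8,"tz":-0.2,"ax":0,"ay":0,"az":0},{"claw":5.5,"tx":-0.8,"ty":1.5,"tz":-0.2,"ax":0,"ay":0,"az":0},{"claw":5.5,"tx":-1.1,"ty":2.2,"tz":-0.2,"ax":0,"ay":0,"az":0},{"claw":5.5,"tx":-1.3,"ty":2.6,"tz":-0.2,"ax":0,"ay":0,"az":0},{"claw":5.5,"tx":-1.3,"ty":2.6,"tz":-0.2,"ax":0,"ay":0,"az":0},{"claw":5.5,"tx":-1.3,"ty":2.6,"tz":-0.2,"ax":0,"ay":0,"az":0}]}}

```text
time: 8.68
eef_pos: [0.6547, 0.2067, 0.1705]
tcp_rot: [0.631, -0.314, 0.577, -0.412]
contact_force: [-0.4, -0.2, -5.6]
opening: 0.693
```

```bash
python3 - <<'E'
from plan import *
s=ctrl.get_state();f=s["contact_force"];print(f,"dx",f@dx,"dy",f@dy,s["wrist_torque"])
r=togo(.08);print(r[1],r[0],togo(r[1])[0])
E
```

```text
[-0.382 -0.248 -5.575] dx -0.18295643680933038 dy 0.41748800940567676 [0.442 0.174 0.004]
0.09132337869472348 [-0.55   0.99   0.037] [-0.018 -0.009  0.044]
```

Foot at about 91 mm with no side force yet. I lower it in small steps and read the forces.

Emit:
{"op": "play_rows", "data": {"steps": [{"claw":5.5,"tx":-0.2,"ty":0.4,"tz":0,"ax":0,"ay":0,"az":0},{"claw":5.5,"tx":-0.4,"ty":0.7,"tz":0,"ax":0,"ay":0,"az":0},{"claw":5.5,"tx":-0.5,"ty":0.9,"tz":0,"ax":0,"ay":0,"az":0},{"claw":5.5,"tx":-0.5,"ty":0.9,"tz":0,"ax":0,"ay":0,"az":0}]}}

```text
time: 9.02
eef_pos: [0.6556, 0.2073, 0.1628]
tcp_rot: [0.63, -0.313, 0.578, -0.413]
contact_force: [-1.9, -0.5, -0.6]
opening: 0.685
```

```bash
python3 - <<'E'
from plan import *
s=ctrl.get_state();f=s["contact_force"];print(f,"dx",f@dx,"dy",f@dy,s["wrist_torque"])
r=togo(.07);print(r[1],r[0],togo(r[1])[0])
E
```

```text
[-1.933 -0.48  -0.645] dx -0.16086941648937572 dy 1.9855231960785107 [ 0.189  0.33  -0.127]
0.08359796756316284 [-0.619  1.21  -0.069] [ 0.021  0.01  -0.056]
```

Emit:
{"op": "play_rows", "data": {"steps": [{"claw":5.5,"tx":0,"ty":0,"tz":-0.2,"ax":0,"ay":0,"az":0},{"claw":5.5,"tx":0,"ty":0,"tz":-0.2,"ax":0,"ay":0,"az":0},{"claw":5.5,"tx":-0.1,"ty":0.3,"tz":-0.2,"ax":0,"ay":0,"az":0},{"claw":5.5,"tx":-0.2,"ty":0.5,"tz":-0.2,"ax":0,"ay":0,"az":0},{"claw":5.5,"tx":-0.2,"ty":0.5,"tz":-0.2,"ax":0,"ay":0,"az":0}]}}

```text
time: 9.43
eef_pos: [0.6531, 0.2067, 0.1548]
tcp_rot: [0.63, -0.314, 0.577, -0.413]
contact_force: [0.2, 1.3, -5.7]
opening: 0.689
```

```bash
python3 - <<'E'
from plan import *
s=ctrl.get_state();f=s["contact_force"];print(f,"dx",f@dx,"dy",f@dy,s["wrist_torque"])
r=togo(.07);print(r[1],r[0],togo(r[1])[0]);print(r[5])
E
```

```text
[ 0.224  1.321 -5.735] dx 1.2678220198133263 dy -0.4342479664813346 [0.963 0.045 0.138]
0.07560046926849201 [-0.259  0.498  0.191] [0.004 0.004 0.196]
[[-0.008  0.987 -0.158]
 [-0.002  0.158  0.987]
 [ 1.     0.008  0.001]]
```

Emit:
{"op": "play_rows", "data": {"steps": [{"claw":5.5,"tx":-0.2,"ty":0.4,"tz":0,"ax":0,"ay":0,"az":0},{"claw":5.5,"tx":-0.4,"ty":0.8,"tz":0,"ax":0,"ay":0,"az":0},{"claw":5.5,"tx":-0.65,"ty":1.2,"tz":0,"ax":0,"ay":0,"az":0},{"claw":5.5,"tx":-0.8,"ty":1.5,"tz":0,"ax":0,"ay":0,"az":0},{"claw":5.5,"tx":-0.8,"ty":1.5,"tz":0,"ax":0,"ay":0,"az":0}]}}

```text
time: 9.85
eef_pos: [0.6533, 0.2067, 0.1377]
tcp_rot: [0.63, -0.314, 0.577, -0.413]
contact_force: [1.6, 3.0, -6.4]
opening: 0.688
```

```bash
python3 - <<'E'
from plan import *
s=ctrl.get_state();f=s["contact_force"];print(f,"dx",f@dx,"dy",f@dy,s["wrist_torque"],s["opening"])
r=togo(.046);print(r[1],r[0],togo(r[1])[0]);print(r[5])
E
```

```text
[ 1.645  2.986 -6.366] dx 2.681113638802486 dy -2.1057170753609404 [ 1.292 -0.076  0.208] 0.6878884491892361
0.05844854104935271 [-0.582  1.102  0.166] [0.002 0.003 0.176]
[[-0.008  0.987 -0.158]
 [-0.002  0.158  0.987]
 [ 1.     0.008  0.001]]
```

Emit:
{"op": "play_rows", "data": {"steps": [{"claw":5.5,"tx":-0.05,"ty":0,"tz":0.05,"ax":0,"ay":0,"az":0},{"claw":5.5,"tx":-0.25,"ty":0.35,"tz":0.05,"ax":0,"ay":0,"az":0},{"claw":5.5,"tx":-0.45,"ty":0.7,"tz":0.05,"ax":0,"ay":0,"az":0},{"claw":5.5,"tx":-0.6,"ty":1,"tz":0.05,"ax":0,"ay":0,"az":0},{"claw":5.5,"tx":-0.6,"ty":1,"tz":0.05,"ax":0,"ay":0,"az":0}]}}

```text
time: 10.27
eef_pos: [0.6541, 0.2069, 0.1266]
tcp_rot: [0.63, -0.314, 0.578, -0.413]
contact_force: [1.0, 2.6, -5.5]
opening: 0.688
```

```bash
python3 - <<'E'
from plan import *
s=ctrl.get_state();f=s["contact_force"];print(f,"dx",f@dx,"dy",f@dy,s["wrist_torque"],s["opening"])
r=togo(.044);print(r[1],r[0],togo(r[1])[0])
o=[]
g=lambda im:np.clip((im/255.)**.6*255,0,255).astype(np.uint8)
for n,(u,v) in(("side",(190,275)),("top",(180,155))):
    im,d=cams.read_camera(n);cv2.imwrite(f"pics/{n}6.png",im);o.append(g(cv2.resize(im[v-60:v+60,u-40:u+40],(400,600),interpolation=cv2.INTER_CUBIC)))
cv2.imwrite("pics/c6.png",np.hstack(o))
E
```

```text
[ 0.975  2.555 -5.505] dx 2.363376418796797 dy -1.375073007239953 [ 1.14  -0.044  0.23 ] 0.687804965832212
0.04733402454627714 [-0.145  0.301  0.094] [0.011 0.007 0.097]
```

View pics/c6.png

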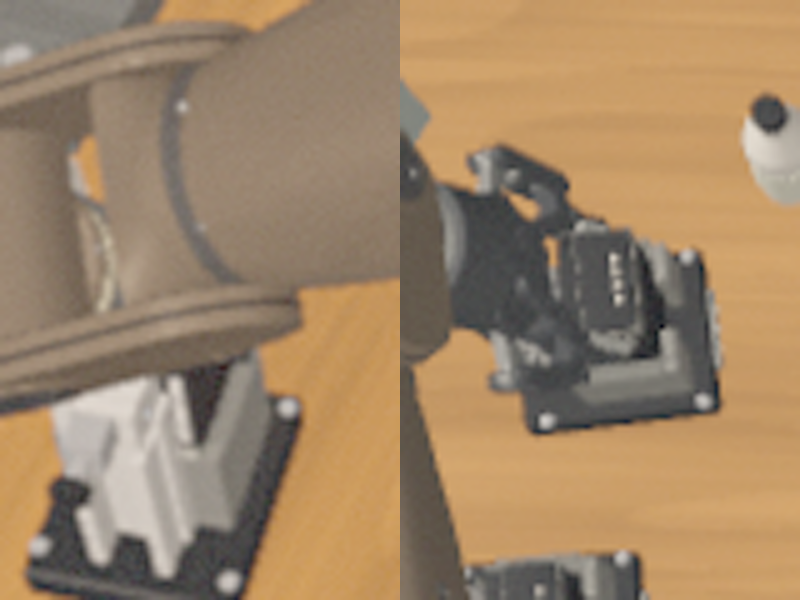

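Emit:
{"op": "play_rows", "data": {"steps": [{"claw":5.5,"tx":-0.15,"ty":0.15,"tz":0.04,"ax":0,"ay":0,"az":0},{"claw":5.5,"tx":-0.25,"ty":0.35,"tz":0.04,"ax":0,"ay":0,"az":0},{"claw":5.5,"tx":-0.25,"ty":0.35,"tz":0.04,"ax":0,"ay":0,"az":0},{"claw":5.5,"tx":-0.25,"ty":0.35,"tz":0.04,"ax":0,"ay":0,"az":0}]}}

```text
time: 10.7
eef_pos: [0.6545, 0.2072, 0.1234]
tcp_rot: [0.63, -0.314, 0.578, -0.412]
contact_force: [0.0, 0.5, -3.3]
opening: 0.688
```

```bash
python3 - <<'E'
from plan import *
s=ctrl.get_state();f=s["contact_force"];print(f,"dx",f@dx,"dy",f@dy,s["wrist_torque"],s["opening"])
r=togo(.044);print(r[1],r[0],togo(r[1])[0])
E
```

```text
[ 0.011  0.523 -3.346] dx 0.5147452548801095 dy -0.09503176191628214 [0.623 0.132 0.003] 0.6884498824579136
0.044232160283880106 [0.016 0.035 0.053] [0.027 0.015 0.053]
```

Emit:
{"op": "play_rows", "data": {"steps": [{"claw":5.5,"tx":-0.05,"ty":0.1,"tz":0,"ax":0,"ay":0,"az":0},{"claw":5.5,"tx":-0.05,"ty":0.1,"tz":0,"ax":0,"ay":0,"az":0},{"claw":5.5,"tx":-0.05,"ty":0.1,"tz":0,"ax":0,"ay":0,"az":0},{"claw":8,"tx":-0.05,"ty":0.1,"tz":0,"ax":0,"ay":0,"az":0},{"claw":8,"tx":-0.05,"ty":0.1,"tz":0,"ax":0,"ay":0,"az":0},{"claw":8,"tx":-0.05,"ty":0.1,"tz":0,"ax":0,"ay":0,"az":0},{"claw":8,"tx":-0.05,"ty":0.1,"tz":0,"ax":0,"ay":0,"az":0},{"claw":8,"tx":-0.05,"ty":0.1,"tz":0,"ax":0,"ay":0,"az":0}]}}

```text
time: 11.37
eef_pos: [0.6547, 0.2075, 0.1222]
tcp_rot: [0.63, -0.314, 0.578, -0.413]
contact_force: [0.5, -0.3, 0.8]
opening: 0.934
```

```bash
python3 - <<'E'
from plan import *
s=ctrl.get_state();f=s["contact_force"];print(f,s["eef_pos"],s["opening"],s["wrist_torque"])
im,d=cams.read_camera("top");cv2.imwrite("pics/top7.png",im)
g=lambda im:np.clip((im/255.)**.6*255,0,255).astype(np.uint8)
cv2.imwrite("pics/c7.png",g(cv2.resize(im[110:190,130:230],(750,600),interpolation=cv2.INTER_CUBIC)))
E
```

```text
[ 0.481 -0.306  0.766] [0.655 0.207 0.122] 0.9344617388150945 [ 0.224 -0.005  0.02 ]
```

View pics/c7.png

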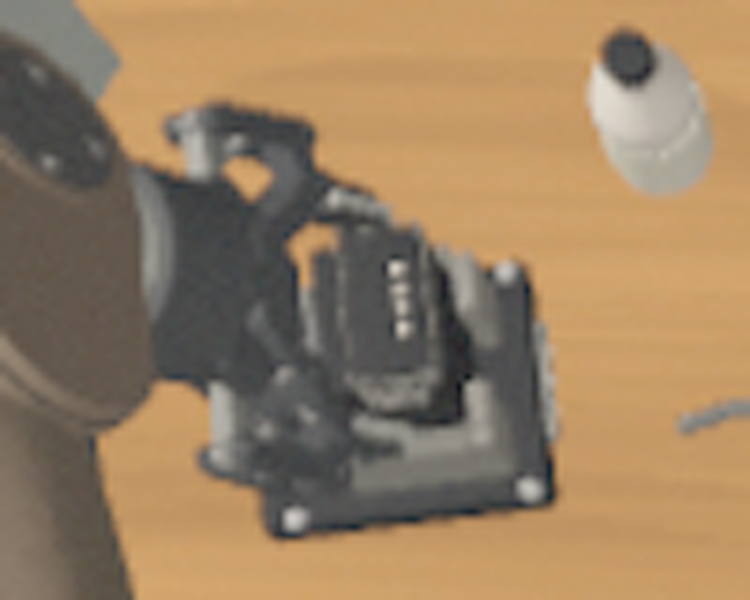

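Emit:
{"op": "play_rows", "data": {"steps": [{"claw":8.3,"tx":0,"ty":-0.7,"tz":0,"ax":0,"ay":0,"az":0},{"claw":8.3,"tx":0,"ty":-2,"tz":0,"ax":0,"ay":0,"az":0},{"claw":8.3,"tx":0,"ty":-4,"tz":0,"ax":0,"ay":0,"az":0},{"claw":8.3,"tx":0,"ty":-6.5,"tz":0,"ax":0,"ay":0,"az":0},{"claw":8.3,"tx":0,"ty":-9,"tz":0,"ax":0,"ay":0,"az":0},{"claw":8.3,"tx":0,"ty":-11,"tz":0,"ax":0,"ay":0,"az":0},{"claw":8.3,"tx":0,"ty":-12,"tz":0,"ax":0,"ay":0,"az":0},{"claw":8.3,"tx":0,"ty":-12,"tz":0,"ax":0,"ay":0,"az":0},{"claw":8.3,"tx":0,"ty":-12,"tz":0,"ax":0,"ay":0,"az":0}]}}

```text
time: 12.17
eef_pos: [0.6447, 0.2635, 0.2287]
tcp_rot: [0.63, -0.313, 0.578, -0.413]
contact_force: [0.5, 0.1, -0.7]
opening: 0.973
```

```bash
python3 - <<'E'
from plan import *
s=ctrl.get_state();print(s["contact_force"],s["eef_pos"],s["opening"])
Rv=frame(-Z,np.cross(dx,Z));
for z in(.22,):
    p=DK-dx*.008+Z*z;print(p,rel(p,Rv),ik(p,Rv,P,s["qpos"]),s["qpos"])
o=[]
g=lambda im:np.clip((im/255.)**.6*255,0,255).astype(np.uint8)
for n,(u,v) in(("side",(190,275)),("top",(180,155))):
    im,d=cams.read_camera(n);cv2.imwrite(f"pics/{n}8.png",im);o.append(g(cv2.resize(im[v-60:v+60,u-40:u+40],(400,600),interpolation=cv2.INTER_CUBIC)))
cv2.imwrite("pics/c8.png",np.hstack(o))
E
```

```text
[ 0.451  0.08  -0.654] [0.645 0.263 0.229] 0.973047378687335
[0.655 0.206 0.22 ] (array([4.76, 3.52, 0.13]), array([-0.5 , -0.33, 27.99])) (array([ 0.157,  0.32 ,  1.555,  0.   ,  1.266, -0.005]), np.float64(3.0677684143240023e-15)) [ 0.407  0.429  1.453 -0.482  1.402  0.367]
```

View pics/c8.png

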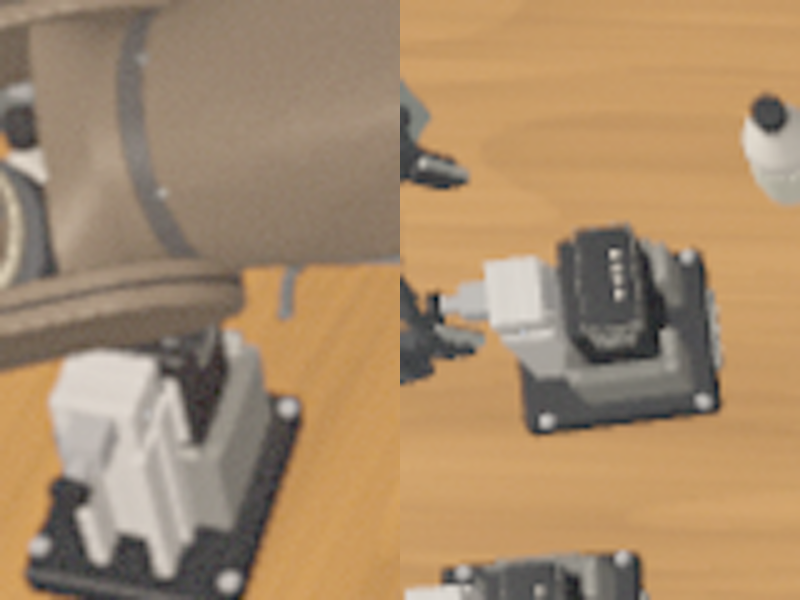

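Emit:
{"op": "play_rows", "data": {"steps": [{"claw":6,"tx":0.5,"ty":-0.3,"tz":0,"ax":0,"ay":0,"az":3},{"claw":3,"tx":1.2,"ty":0,"tz":0,"ax":-0.1,"ay":-0.1,"az":8},{"claw":0,"tx":2.2,"ty":0.6,"tz":0,"ax":-0.2,"ay":-0.2,"az":14},{"claw":0,"tx":3.2,"ty":1.6,"tz":0.1,"ax":-0.3,"ay":-0.3,"az":20},{"claw":0,"tx":4.2,"ty":2.8,"tz":0.1,"ax":-0.5,"ay":-0.3,"az":26},{"claw":0,"tx":4.8,"ty":3.5,"tz":0.1,"ax":-0.5,"ay":-0.3,"az":28},{"claw":0,"tx":4.8,"ty":3.5,"tz":0.1,"ax":-0.5,"ay":-0.3,"az":28},{"claw":0,"tx":4.8,"ty":3.5,"tz":0.1,"ax":-0.5,"ay":-0.3,"az":28},{"claw":0,"tx":4.8,"ty":3.5,"tz":0.1,"ax":-0.5,"ay":-0.3,"az":28},{"claw":0,"tx":4.8,"ty":3.5,"tz":0.1,"ax":-0.5,"ay":-0.3,"az":28},{"claw":0,"tx":4.8,"ty":3.5,"tz":0.1,"ax":-0.5,"ay":-0.3,"az":28}]}}

```text
time: 13.18
eef_pos: [0.6547, 0.2065, 0.2196]
tcp_rot: [0.539, -0.458, 0.457, -0.539]
contact_force: [0.5, -0.4, 0.2]
opening: 0.002
```

```bash
python3 - <<'E'
from plan import *
s=ctrl.get_state();print(s["contact_force"],s["eef_pos"],s["opening"])
Rv=frame(-Z,np.cross(dx,Z))
p=DK-dx*.008+Z*.17;print(p,rel(p,Rv))
o=[]
g=lambda im:np.clip((im/255.)**.6*255,0,255).astype(np.uint8)
for n,(u,v) in(("side",(190,275)),("top",(180,155))):
    im,d=cams.read_camera(n);cv2.imwrite(f"pics/{n}9.png",im);o.append(g(cv2.resize(im[v-60:v+60,u-40:u+40],(400,600),interpolation=cv2.INTER_CUBIC)))
cv2.imwrite("pics/c9.png",np.hstack(o))
E
```

```text
[ 0.5   -0.415  0.186] [0.655 0.207 0.22 ] 0.0016990455490321946
[0.655 0.206 0.17 ] (array([0.07, 4.96, 0.06]), array([0.07, 0.04, 0.02]))
```

View pics/c9.png

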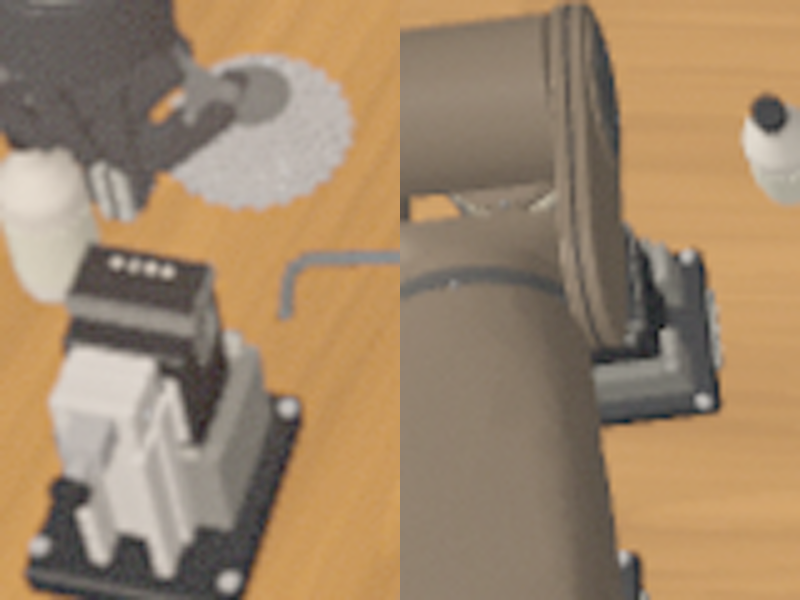

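Emit:
{"op": "play_rows", "data": {"steps": [{"claw":0,"tx":0.1,"ty":1.5,"tz":0.1,"ax":0,"ay":0,"az":0},{"claw":0,"tx":0.1,"ty":3.5,"tz":0.1,"ax":0,"ay":0,"az":0},{"claw":0,"tx":0.1,"ty":5,"tz":0.1,"ax":0,"ay":0,"az":0},{"claw":0,"tx":0.1,"ty":5.4,"tz":0.1,"ax":0,"ay":0,"az":0},{"claw":0,"tx":0.1,"ty":5.8,"tz":0.1,"ax":0,"ay":0,"az":0},{"claw":0,"tx":0.1,"ty":6.1,"tz":0.1,"ax":0,"ay":0,"az":0},{"claw":0,"tx":0.1,"ty":6.3,"tz":0.1,"ax":0,"ay":0,"az":0},{"claw":0,"tx":0.1,"ty":6.3,"tz":0.1,"ax":0,"ay":0,"az":0}]}}

```text
time: 13.95
eef_pos: [0.6562, 0.2043, 0.1589]
tcp_rot: [0.539, -0.458, 0.458, -0.538]
contact_force: [-2.1, -0.5, 2.8]
opening: 0.002
```

Emit:
{"op": "play_rows", "data": {"steps": [{"claw":0,"tx":0,"ty":0.3,"tz":0,"ax":0,"ay":0,"az":0},{"claw":0,"tx":0,"ty":0.6,"tz":0,"ax":0,"ay":0,"az":0},{"claw":0,"tx":0,"ty":0.8,"tz":0,"ax":0,"ay":0,"az":0},{"claw":0,"tx":0,"ty":0.9,"tz":0,"ax":0,"ay":0,"az":0},{"claw":0,"tx":0,"ty":0.9,"tz":0,"ax":0,"ay":0,"az":0}]}}

```text
time: 14.37
eef_pos: [0.6563, 0.2043, 0.1529]
tcp_rot: [0.539, -0.458, 0.458, -0.538]
contact_force: [-8.1, -1.7, 13.3]
opening: 0.004
```

Emit:
{"op": "play_rows", "data": {"steps": [{"claw":0,"tx":0,"ty":0,"tz":-0.15,"ax":0,"ay":0,"az":0},{"claw":0,"tx":0,"ty":0.1,"tz":-0.2,"ax":0,"ay":0,"az":0},{"claw":0,"tx":0,"ty":0.3,"tz":-0.2,"ax":0,"ay":0,"az":0},{"claw":0,"tx":0,"ty":0.3,"tz":-0.2,"ax":0,"ay":0,"az":0}]}}

```text
time: 14.7
eef_pos: [0.6557, 0.2044, 0.1493]
tcp_rot: [-0.538, 0.457, -0.459, 0.54]
contact_force: [-2.8, -0.8, 10.6]
opening: -0.002
```

```bash
python3 - <<'E'
from plan import *
s=ctrl.get_state();f=s["contact_force"];print(f,f@dx,f@dy,s["eef_pos"],s["wrist_torque"],s["time"])
o=[]
g=lambda im:np.clip((im/255.)**.6*255,0,255).astype(np.uint8)
for n,(u,v) in(("side",(190,275)),("top",(180,155))):
    im,d=cams.read_camera(n);cv2.imwrite(f"pics/{n}10.png",im);o.append(g(cv2.resize(im[v-60:v+60,u-40:u+40],(400,600),interpolation=cv2.INTER_CUBIC)))
cv2.imwrite("pics/c10.png",np.hstack(o))
E
```

```text
[-2.849 -0.795 10.555] -0.32415025574859246 2.9397765507367533 [0.656 0.204 0.149] [-0.069  0.647 -0.032] 14.7
```

View pics/c10.png

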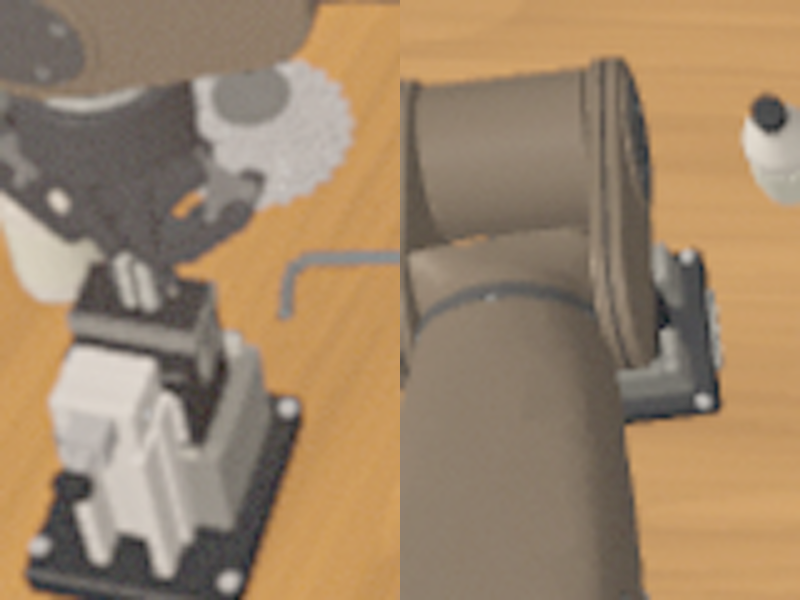

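Emit:
{"op": "play_rows", "data": {"steps": [{"claw":0,"tx":0,"ty":0.1,"tz":-0.06,"ax":0,"ay":0,"az":0},{"claw":0,"tx":0,"ty":0.2,"tz":-0.06,"ax":0,"ay":0,"az":0},{"claw":0,"tx":0,"ty":0.25,"tz":-0.06,"ax":0,"ay":0,"az":0},{"claw":0,"tx":0,"ty":0.25,"tz":-0.06,"ax":0,"ay":0,"az":0}]}}

```text
time: 15.13
eef_pos: [0.6558, 0.2043, 0.1481]
tcp_rot: [-0.537, 0.457, -0.459, 0.54]
contact_force: [-3.8, 0.3, 12.3]
opening: -0.001
```

Emit:
{"op": "play_rows", "data": {"steps": [{"claw":0,"tx":0,"ty":0.1,"tz":0,"ax":0,"ay":0,"az":0},{"claw":0,"tx":0,"ty":0.2,"tz":0,"ax":0,"ay":0,"az":0},{"claw":0,"tx":0,"ty":0.2,"tz":0,"ax":0,"ay":0,"az":0}]}}

```text
time: 15.38
eef_pos: [0.6559, 0.2043, 0.1481]
tcp_rot: [-0.537, 0.457, -0.459, 0.54]
contact_force: [-7.3, -1.8, 17.5]
opening: 0.004
```

Height stays at 0.1481 m while the force rises, so the pack is at the lower stop. I hold it there for over 2 s.

Emit:
{"op": "play_rows", "data": {"steps": [{"claw":0,"tx":0,"ty":0.15,"tz":-0.1,"ax":0,"ay":0,"az":0},{"claw":0,"tx":0,"ty":0.15,"tz":-0.1,"ax":0,"ay":0,"az":0},{"claw":0,"tx":0,"ty":0.15,"tz":-0.1,"ax":0,"ay":0,"az":0},{"claw":0,"tx":0,"ty":0.15,"tz":-0.1,"ax":0,"ay":0,"az":0},{"claw":0,"tx":0,"ty":0.15,"tz":-0.1,"ax":0,"ay":0,"az":0},{"claw":0,"tx":0,"ty":0.15,"tz":-0.1,"ax":0,"ay":0,"az":0},{"claw":0,"tx":0,"ty":0.15,"tz":-0.1,"ax":0,"ay":0,"az":0},{"claw":0,"tx":0,"ty":0.15,"tz":-0.1,"ax":0,"ay":0,"az":0},{"claw":0,"tx":0,"ty":0.15,"tz":-0.1,"ax":0,"ay":0,"az":0},{"claw":0,"tx":0,"ty":0.15,"tz":-0.1,"ax":0,"ay":0,"az":0},{"claw":0,"tx":0,"ty":0.15,"tz":-0.1,"ax":0,"ay":0,"az":0},{"claw":0,"tx":0,"ty":0.15,"tz":-0.1,"ax":0,"ay":0,"az":0}]}}

```text
time: 16.38
eef_pos: [0.6559, 0.2043, 0.148]
tcp_rot: [-0.537, 0.456, -0.46, 0.541]
contact_force: [-6.9, -1.6, 20.9]
opening: -0.002
```

Emit:
{"op": "play_rows", "data": {"steps": [{"claw":0,"tx":0,"ty":0,"tz":0,"ax":0,"ay":0,"az":0},{"claw":0,"tx":0,"ty":0,"tz":0,"ax":0,"ay":0,"az":0},{"claw":0,"tx":0,"ty":0,"tz":0,"ax":0,"ay":0,"az":0},{"claw":0,"tx":0,"ty":0,"tz":0,"ax":0,"ay":0,"az":0},{"claw":0,"tx":0,"ty":0,"tz":0,"ax":0,"ay":0,"az":0},{"claw":0,"tx":0,"ty":0,"tz":0,"ax":0,"ay":0,"az":0},{"claw":0,"tx":0,"ty":0,"tz":0,"ax":0,"ay":0,"az":0},{"claw":0,"tx":0,"ty":0,"tz":0,"ax":0,"ay":0,"az":0},{"claw":0,"tx":0,"ty":0,"tz":0,"ax":0,"ay":0,"az":0},{"claw":0,"tx":0,"ty":0,"tz":0,"ax":0,"ay":0,"az":0},{"claw":0,"tx":0,"ty":0,"tz":0,"ax":0,"ay":0,"az":0},{"claw":0,"tx":0,"ty":0,"tz":0,"ax":0,"ay":0,"az":0}]}}

```text
time: 17.38
eef_pos: [0.6559, 0.2043, 0.148]
tcp_rot: [-0.536, 0.456, -0.46, 0.541]
contact_force: [-6.5, -1.8, 21.0]
opening: 0.005
```

```bash
python3 - <<'E'
from plan import *
s=ctrl.get_state();f=s["contact_force"];print(f,f@dx,f@dy,s["eef_pos"],s["time"])
o=[]
g=lambda im:np.clip((im/255.)**.6*255,0,255).astype(np.uint8)
for n,(u,v) in(("side",(190,275)),):
    im,d=cams.read_camera(n);cv2.imwrite(f"pics/{n}11.png",im);a=cv2.imread("pics/side9.png")
    for i in (a,im): o.append(g(cv2.resize(i[v-40:v+60,u-40:u+27],(400,600),interpolation=cv2.INTER_CUBIC)))
cv2.imwrite("pics/c11.png",np.hstack(o))
E
```

```text
[-6.481 -1.809 20.959] -0.7382377269027756 6.687955893809447 [0.656 0.204 0.148] 17.3833
```

View pics/c11.png

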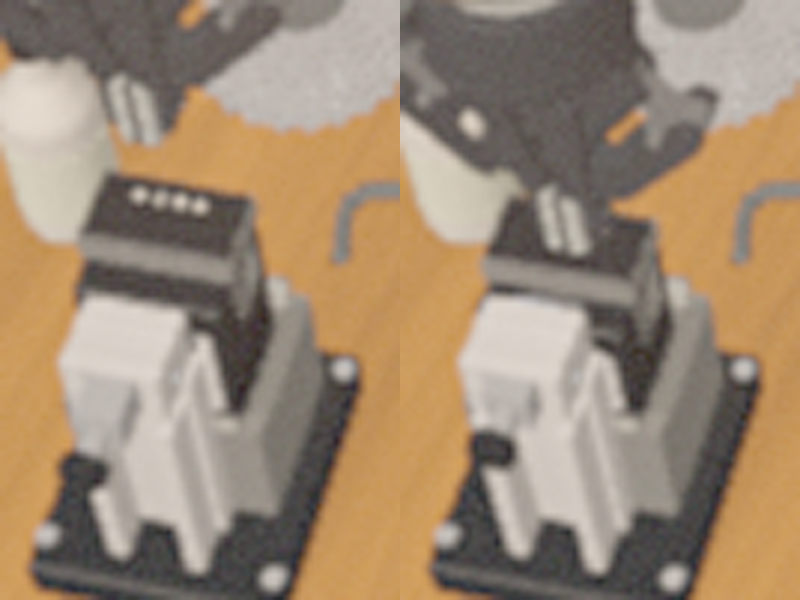

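The knob has moved in from (83,468) to (493-400,448) in the crop, so the catch has come across. I release slowly.

Emit:
{"op": "play_rows", "data": {"steps": [{"claw":0,"tx":0,"ty":-0.3,"tz":0,"ax":0,"ay":0,"az":0},{"claw":0,"tx":0,"ty":-0.5,"tz":0,"ax":0,"ay":0,"az":0},{"claw":0,"tx":0,"ty":-0.7,"tz":0,"ax":0,"ay":0,"az":0},{"claw":0,"tx":0,"ty":-0.9,"tz":0,"ax":0,"ay":0,"az":0},{"claw":0,"tx":0,"ty":-1.2,"tz":0,"ax":0,"ay":0,"az":0},{"claw":0,"tx":0,"ty":-1.6,"tz":0,"ax":0,"ay":0,"az":0},{"claw":0,"tx":0,"ty":-2.5,"tz":0,"ax":0,"ay":0,"az":0},{"claw":0,"tx":0,"ty":-5,"tz":0,"ax":0,"ay":0,"az":0},{"claw":0,"tx":0,"ty":-8,"tz":0,"ax":0,"ay":0,"az":0},{"claw":0,"tx":0,"ty":-11,"tz":0,"ax":0,"ay":0,"az":0},{"claw":0,"tx":0,"ty":-13,"tz":0,"ax":0,"ay":0,"az":0},{"claw":0,"tx":0,"ty":-13,"tz":0,"ax":0,"ay":0,"az":0}]}}

```text
time: 18.43
eef_pos: [0.6552, 0.2042, 0.2762]
tcp_rot: [-0.536, 0.456, -0.461, 0.541]
contact_force: [-0.6, 0.4, 0.9]
opening: 0.001
```

```bash
python3 - <<'E'
from plan import *
s=ctrl.get_state();f=s["contact_force"];print(f,s["eef_pos"],s["time"])
o=[]
g=lambda im:np.clip((im/255.)**.6*255,0,255).astype(np.uint8)
n,(u,v)="side",(190,275)
im,d=cams.read_camera(n);cv2.imwrite(f"pics/{n}12.png",im);a=cv2.imread("pics/side11.png")
for i in (a,im): o.append(g(cv2.resize(i[v-40:v+60,u-40:u+27],(400,600),interpolation=cv2.INTER_CUBIC)))
cv2.imwrite("pics/c12.png",np.hstack(o))
d9=None
w=cloud(n,d);m=(np.hypot(w[...,0]-.655,w[...,1]-.205)<.015)&(w[...,2]<.2);print("top z",np.nanmedian(w[...,2][m]),m.sum())
E
```

```text
[-0.637  0.352  0.877] [0.655 0.204 0.276] 18.4333
top z 0.1513444288047656 110
```

View pics/c12.png

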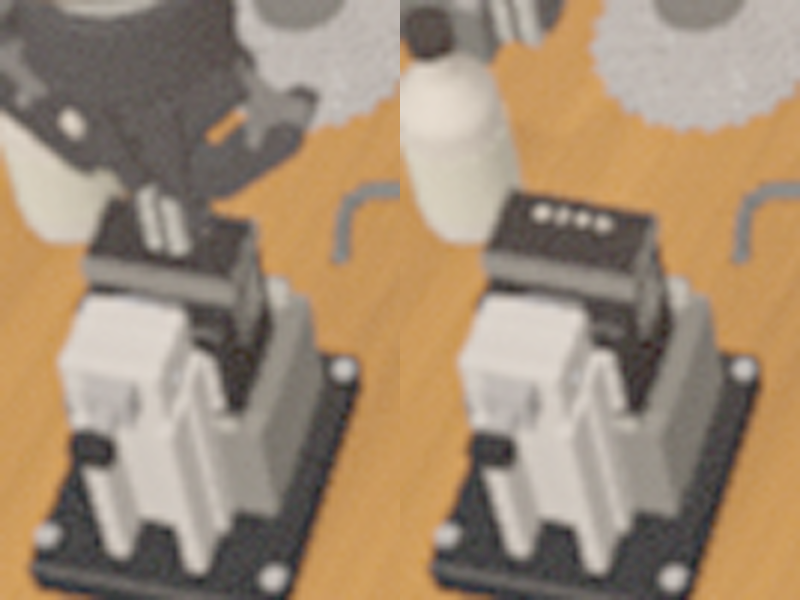

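The pack top now measures 151 mm (latched should be 152; resting up would be 164), and the knob is still in. I check the bystanders quickly and then hand in.

```bash
python3 - <<'E'
import cv2,numpy as np
a=cv2.imread("pics/side0.png").astype(int);b=cv2.imread("pics/side12.png")
d=(np.abs(a-b).max(2)>45)[...,None]
cv2.imwrite("pics/final.png",np.hstack([cv2.resize(b,(400,300)),cv2.resize(np.where(d,255,b//3).astype(np.uint8),(400,300))]))
E
```

```text
(no output)
```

View pics/final.png

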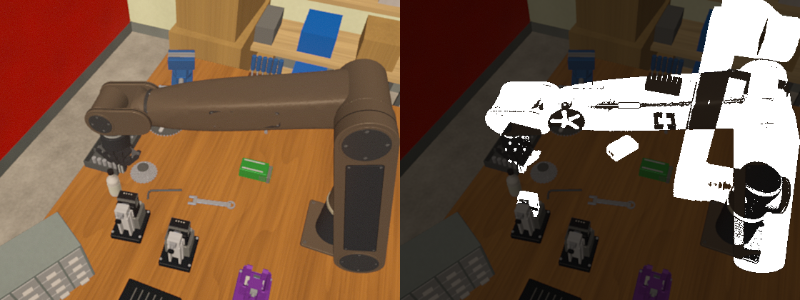

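The difference picture shows change only at the pack's old place, in the dock, and where the arm is. The other things in view have not moved, so I hand in.

```bash
python3 -c "
from plant import ctrl
print(ctrl.get_state()['time']);print(ctrl.sign_off())"
```

```text
18.4833
the job is handed in; nothing more can be done
None
```

The black battery pack is in the empty dock, foot down, held by the catch alone. I handed the job in at 18.5 s.

**What I did:** I gripped the pack near its cap end and turned it upright. I lowered it through the flared walls onto the sprung pad, nudging it sideways 2 mm and then 0.5 mm when the force readings showed contact, and let go. With the fingers closed I pressed it to the pad's lower stop: the height stayed at 0.148 m while the force rose to 21 N. I held it there for over 2 s and then lifted off slowly.

**Last checks:**
- **Pack height:** the top measured 151 mm after release, against 152 expected when latched and 164 if it had sprung back up.
- **Catch:** its knob moved in while I held the pack down, and was still in after I let go.
- **Arm:** it was clear of the pack, with only sensor noise on the force reading.
- **Bystanders:** nothing else moved in the side view. The chainring, pedal and screwdriver were hidden by the arm there, and the driver was out of sight, so I could not check those.

**Disagreements:** the two cameras differed by about 3 to 4 mm on positions, so I aligned the pack to the dock within each picture and then by feel. While pressing there was also a side force of about 7 N from friction.

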